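# Refill the screw-top jar with nutmegs

## Task

Refill the storage jar with nutmegs: unscrew its cap and set it down in the dark tray, then stand the funnel on the open neck and empty every scoop that holds nutmegs through it, so that all of them end up in the jar (pick up any that spill). Then stand the funnel upright on the free worktop well clear of the jar and leave the jar open, with all the scoops standing upright on the worktop. Leave the timer, the label roll and the small weight alone.

Things in the scene. Friction and masses are not known exactly. Their poses are not given: they have to be found in the camera images.
- jar_mouth (a point): Centre of the top edge of the glass storage jar's neck, 79 mm above the worktop; z up. The jar is bolted down and cannot move or turn. Neck: 38 mm bore, 44 mm outside (52 mm over the thread), 29 mm tall; below it a sloping shoulder and the 74 mm wide body.
- jar_thread (a point): Point on the jar's axis half-way up the neck's thread, 14 mm below jar_mouth. Right-hand thread, pitch 9 mm: turned anticlockwise as seen from above the cap rises 9 mm a turn and lets go after about 2 turns (up to 2.4); until then it cannot be pulled off. It turns easily and stays where it is left between grasps.
- cap_center (a point): Centre (half-way up) of the screw cap: white ribbed plastic, 62 mm across, 33 mm tall, open below, 60 g; z up its axis. At the start it is screwed fully down, its centre 12 mm below jar_mouth, its top 84 mm above the worktop. Six small lugs inside run in the thread. Grasp it across the ribbed side, fingertips no lower than its lower edge.
- tray_floor (a point): Centre of the floor of the dark shallow pack tray (fixed in place): 135 mm along its x, 195 mm along its y, rim 24 mm high; this point is 4 mm above the worktop. The flat floor is about 95 by 150 mm.
- funnel_center (a point): Point on the axis of the loose aluminium funnel (110 g), 33 mm above its lower edge; z up the axis, x toward its tab. It stands on a round collar, 64 mm outside, 58 mm inside, which goes over the jar's neck until an inner shelf 20.5 mm up rests on the jar's top edge. This point is then 12.5 mm above jar_mouth.
- funnel_mouth (a point): Centre of the funnel's wide mouth, 66 mm above its lower edge, 123 mm across. The cone narrows to a throat of 36 mm, 24 mm above the lower edge. Seated on the jar, the mouth is 125 mm above the worktop.
- funnel_tab (a point): Grip point of the funnel's upright tab, 62.5 mm from the axis (funnel x) and 91 mm above its lower edge: a flat plate 8 mm thick (along the radius, funnel x), 28 mm wide (tangential), rising 40 mm above the mouth, its top 106 mm above the lower edge.
- scoop_1_handle (a point): Grip point on the handle of loose portion scoop 1 (the three scoops are alike), 60 mm above its underside. The handle is an upright steel plate 10 mm thick (scoop y), 24 mm long (scoop x), its top 80 mm above the underside. Axes of the scoop: z up, x from the pouring lip toward the handle.
- scoop_1_bowl (a point): Centre of that scoop's inner floor, 3 mm above its underside. Floor 41 by 46 mm, side and back walls 28 mm high; in front a ramp rises 34 degrees to the pouring lip, which is 50 mm from this point along scoop -x and 19 mm higher (83 mm in front of the handle point and 38 mm below it). Scoop 120 g. It empties when the lip is tipped down by some 65 to 80 degrees.
- scoop_2_handle (a point): Grip point on the handle of loose portion scoop 2 (the three scoops are alike), 60 mm above its underside. The handle is an upright steel plate 10 mm thick (scoop y), 24 mm long (scoop x), its top 80 mm above the underside. Axes of the scoop: z up, x from the pouring lip toward the handle.
- scoop_2_bowl (a point): Centre of that scoop's inner floor, 3 mm above its underside. Floor 41 by 46 mm, side and back walls 28 mm high; in front a ramp rises 34 degrees to the pouring lip, which is 50 mm from this point along scoop -x and 19 mm higher (83 mm in front of the handle point and 38 mm below it). Scoop 120 g. It empties when the lip is tipped down by some 65 to 80 degrees.
- scoop_3_handle (a point): Grip point on the handle of loose portion scoop 3 (the three scoops are alike), 60 mm above its underside. The handle is an upright steel plate 10 mm thick (scoop y), 24 mm long (scoop x), its top 80 mm above the underside. Axes of the scoop: z up, x from the pouring lip toward the handle.
- scoop_3_bowl (a point): Centre of that scoop's inner floor, 3 mm above its underside. Floor 41 by 46 mm, side and back walls 28 mm high; in front a ramp rises 34 degrees to the pouring lip, which is 50 mm from this point along scoop -x and 19 mm higher (83 mm in front of the handle point and 38 mm below it). Scoop 120 g. It empties when the lip is tipped down by some 65 to 80 degrees.
- nut_1_center (a point): Centre of a whole nutmeg: brown, rounded, 21 mm long and 16 mm thick, about 12 g, hard. 2 to 5 nutmegs are present, at most two in a scoop; a scoop may be empty. They roll easily.
- nut_2_center (a point): Centre of a whole nutmeg: brown, rounded, 21 mm long and 16 mm thick, about 12 g, hard. 2 to 5 nutmegs are present, at most two in a scoop; a scoop may be empty. They roll easily.
- nut_3_center (a point): Centre of a whole nutmeg: brown, rounded, 21 mm long and 16 mm thick, about 12 g, hard. 2 to 5 nutmegs are present, at most two in a scoop; a scoop may be empty. They roll easily.
- nut_4_center (a point): Centre of a whole nutmeg: brown, rounded, 21 mm long and 16 mm thick, about 12 g, hard. 2 to 5 nutmegs are present, at most two in a scoop; a scoop may be empty. They roll easily.
- nut_5_center (a point): Centre of a whole nutmeg: brown, rounded, 21 mm long and 16 mm thick, about 12 g, hard. 2 to 5 nutmegs are present, at most two in a scoop; a scoop may be empty. They roll easily.
- nut_6_center (a point): Centre of a whole nutmeg: brown, rounded, 21 mm long and 16 mm thick, about 12 g, hard. 2 to 5 nutmegs are present, at most two in a scoop; a scoop may be empty. They roll easily.
- timer_center (a point): Bystander: white kitchen timer standing on its edge, 21 x 68 x 66 mm, loose; point half-way up.
- roll_center (a point): Bystander: roll of label paper, 54 mm across, 32 mm tall, loose; point half-way up.
- weight_center (a point): Bystander: small steel check weight with a knob, 32 mm across, 40 mm tall, loose; point half-way up.
Not all that is in view belongs to the job. What is shaped like the part that bears cap_center but blue is not meant.

How it is judged (in metres and radians):
On the way, in this order (a step that is already met when the one before it is completed fails the run):
1. the cap has been unscrewed and lies released in the tray (x of cap_center in the frame of tray_floor between -0.05 and 0.05 m and y of cap_center in the frame of tray_floor between -0.08 and 0.08 m and height (world z) of cap_center below 0.045 m and linear speed of cap below 0.02 m/s and contact force between the fingers and cap below 0.05 N), for 0.2 s.
2. the funnel sits upright on the jar's neck (horizontal distance between funnel_center and jar_mouth below 0.008 m and z of funnel_center in the frame of jar_mouth between 0.005 and 0.017 m and angle between funnel_center's own z axis and vertical below 0.12 rad), for 0.2 s.
3. all the nutmegs are in the jar while the funnel sits on it (all of step 2 and horizontal distance between each of nut_1_center, nut_2_center, nut_3_center, nut_4_center, nut_5_center, nut_6_center and jar_mouth below 0.036 m and z of each of nut_1_center, nut_2_center, nut_3_center, nut_4_center, nut_5_center, nut_6_center in the frame of jar_mouth below -0.005 m and height (world z) of each of nut_1_center, nut_2_center, nut_3_center, nut_4_center, nut_5_center, nut_6_center above 0 m), for 0.2 s.
At the end, for the whole second after the job is handed in: All nutmegs in the jar below its top edge; cap released in the tray (centre within 50 mm in tray x, 80 mm in y, below 45 mm); funnel upright within 7 degrees on the worktop, over 100 mm from the jar axis; scoops upright within 7 degrees on the worktop; all at rest (all of step 1 and horizontal distance between each of nut_1_center, nut_2_center, nut_3_center, nut_4_center, nut_5_center, nut_6_center and jar_mouth below 0.036 m and z of each of nut_1_center, nut_2_center, nut_3_center, nut_4_center, nut_5_center, nut_6_center in the frame of jar_mouth below -0.005 m and height (world z) of each of nut_1_center, nut_2_center, nut_3_center, nut_4_center, nut_5_center, nut_6_center above 0 m and height (world z) of funnel_center below 0.04 m and angle between each of funnel_center, scoop_1_bowl, scoop_2_bowl, scoop_3_bowl's own z axis and vertical below 0.12 rad and horizontal distance between funnel_center and jar_mouth above 0.1 m and linear speed of each of funnel, scoop_1, scoop_2, scoop_3 below 0.02 m/s and height (world z) of scoop_1_bowl between -0.01 and 0.012 m and height (world z) of scoop_2_bowl between -0.01 and 0.012 m and height (world z) of scoop_3_bowl between -0.01 and 0.012 m); the robot touches nothing.
It fails at once if the kitchen timer was pushed more than 3 cm or knocked over (distance of timer_center from where it was at the start of the episode above 0.03 m or angle between timer_center's own z axis and vertical above 0.6 rad).
It fails at once if the label roll was pushed more than 3 cm or knocked over (distance of roll_center from where it was at the start of the episode above 0.03 m or angle between roll_center's own z axis and vertical above 0.6 rad).
It fails at once if the check weight was pushed more than 3 cm or knocked over (distance of weight_center from where it was at the start of the episode above 0.03 m or angle between weight_center's own z axis and vertical above 0.6 rad).
It fails at once if a nutmeg fell off the worktop (height (world z) of any of nut_1_center, nut_2_center, nut_3_center, nut_4_center, nut_5_center, nut_6_center below -0.1 m).
Of nut_1, nut_2, nut_3, nut_4, nut_5, nut_6 only 2 to 5 are there at a start; the rules pass over those that are not, and their reading is None.
At some moment in a run one of scoop_1, scoop_2, scoop_3 may be knocked a few centimetres aside while the robot is not near it.
It also fails if it takes over 210 s, if anything falls off the work surface, if the arm or the gripper's body presses on something with over 40 N, if the wrist force passes 120 N, or if a joint passes its speed limit or range.

## Robot

A 6-joint arm with a two-finger parallel gripper is mounted at the origin on a cart in front of the work surface, level with it; the furniture and walls round the work are solid. World frame = base frame: x ahead of the robot, y to its left, z up, the work surface at z = 0. Lengths are in mm, angles in rad, forces in N, time in s.
With the tool pointing down it reaches from about 275 to 1000 mm from the base axis. Payload 8.4 kg.
Tool frame: the origin (TCP) lies between the finger pads; the fingertips stand r.finger_overhang ahead of it and the grasp point (between the pads) is the TCP (r.finger_overhang is the distance from the TCP to the fingertips, in mm); z points along the fingers, y is the line along which they close (so a half turn about z gives the same grasp; the last joint's range is limited). The gripper opens to 85 mm and grips with 20 to 120 N. Pads are 22 mm wide; open, the fingers measure 114 mm over their backs; the gripper's body (76 mm by 85 mm) begins 54 mm behind the grasp point. The pads swing forward as they close: fully open they stand 13 mm farther back than shut.
Start: joints at [-1.223, 0.353, 1.633, -0, 1.155, -0.002], TCP at [214.192, -587.154, 250.281] pointing down, gripper open.
Joint ranges: [-2.63, 2.63], [-0.92, 2.1], [0.06, 2.66], [-1.3, 4.44], [0, 2.69], [-3.02, 3.02]. Speed limits (rad/s): [2.22, 2.22, 2.79, 3.14, 3.14, 3.14].

## Interface

Orientations are given as [roll, pitch, yaw] about the fixed x, y, z axes, in that order (R = Rz(yaw) Ry(pitch) Rx(roll)).
In Python, from rig import r, cams, sign_off gives the robot as it stands.
- The arm moves only by the shell command python3 -m crank 'ROWS' [FORCE]. ROWS is JSON, a list of rows, each a list of 7 numbers: the shift along the tool's x, y, z in m, then the turn, a rotation vector about the tool's x, y, z in rad, then the closure, from 0 (fully open) to 1 (shut). In form: [[dx, dy, dz, ax, ay, az, gripper], ...]. A call has 1 to 5 rows; each row is the pose to reach, as a shift and turn from the pose commanded when the call began, along the tool's axes at that moment; what a row does not reach only later rows make up. A row lasts 1/10 s, in which the tool goes at most 50 mm and 8.59 degrees, less where a joint would pass 70% of its speed; a pose out of reach is approached as far as the arm can. A call with a gripper value outside its range is refused whole. The fingers move at their own pace and stop on an object; FORCE is the grip in N (left out, the last holds). Time passes only in rows, so rows that repeat a pose let the fingers close. It gives the time, the measured TCP pose, the force, the opening and the grip force at its end, in the units of the state.
- r.sense(): the state, without advancing time (a new reading comes with each control period).
- cams.grab_frame(name): name is "side" or "top"; returns a dict with "image" (420x560x3 uint8, red, green, blue), "fx", "fy", "cx", "cy" (pixels), "position" and "orientation" of the camera in the world. Camera axes: x right, y down, z forward; pixel columns grow to the right and rows downward; lengths in mm; the calibration is good to about 2 mm. A picture is of the moment at which its call begins. There is no depth.
- sign_off(): hands the job in; it is judged then, once.
The state is a dict: "clock": time; "qpos": joint angles; "qvel": joint speeds; "joint_efforts": joint torques, N m; "eef_pos": TCP position; "tcp_rot": TCP orientation; "contact_force": force on the tool from outside, world axes, zero at the start; "wrist_torque": the same for the moment, N m; "opening": opening from 0.0 (shut) to 1.0 (fully open); "grasp_force": force on a finger pad.
Only numpy, scipy, OpenCV 4.12 (cv2) and the standard library are available. Lean on these libraries where they do the work, as an engineer would, in place of code of your own. Each camera call takes 0.05 s, during which the arm holds its last target. There are 200 camera calls.

## Working session

There is one attempt and no reset: what is moved stays moved. The work goes in short steps, Python scripts to look and compute and a shell command to move; the robot and the scene stay as the last step left them, time stands still between calls to the robot, and variables do not carry over. Pictures are saved under pics/ and viewed, at most 14 in all, crops included, and the job is handed in when it is done.

```bash
ls; mkdir -p pics
cat > h.py <<'E'
import numpy as np, cv2
from scipy.spatial.transform import Rotation as R
from rig import r, cams, sign_off
E
python3 - <<'E'
from h import *
for n in("side","top"):
    f=cams.grab_frame(n); cv2.imwrite(f"pics/{n}0.png",f["image"][:,:,::-1])
    print({k:v for k,v in f.items() if k!="image"})
print(r.sense(), r.finger_overhang)
E
```

```text
pics
{'fx': 458.683291723822, 'fy': 458.683291723822, 'cx': 278.3681865548694, 'cy': 211.94951548731888, 'position': array([    8.90945099, -1065.06372978,   537.7739997 ]), 'orientation': array([-1.93104229,  0.01798314, -0.45217429])}
{'fx': 431.98640982441594, 'fy': 431.98640982441594, 'cx': 276.5569314646731, 'cy': 207.59996939535498, 'position': array([ 372.54186222,    6.99013556, 1084.91452234]), 'orientation': array([-2.96823077,  0.01796705, -1.54291793])}
{'clock': 0.1, 'qpos': array([-1.22336472e+00,  3.53559232e-01,  1.63405891e+00, -2.11699849e-06,
        1.15520965e+00, -2.40926240e-03]), 'qvel': array([ 0.00042781, -0.00083018, -0.00217531, -0.0001436 , -0.0012575 ,
        0.00056472]), 'joint_efforts': array([-1.07866919e-03, -6.06355762e+01, -3.42817605e+01, -1.01127096e-04,
        4.00552250e-03, -3.29153340e-05]), 'eef_pos': array([ 214.07359488, -586.76293825,  249.64938819]), 'tcp_rot': array([-3.14035752e+00, -1.04002910e-06,  3.49841722e-01]), 'contact_force': array([-0.76307556,  0.12310134,  0.1592007 ]), 'wrist_torque': array([ 0.04466749, -0.01794279, -0.0226052 ]), 'grasp_force': 0.0, 'opening': 1.0026632510502884} 19.0
```

View pics/side0.png

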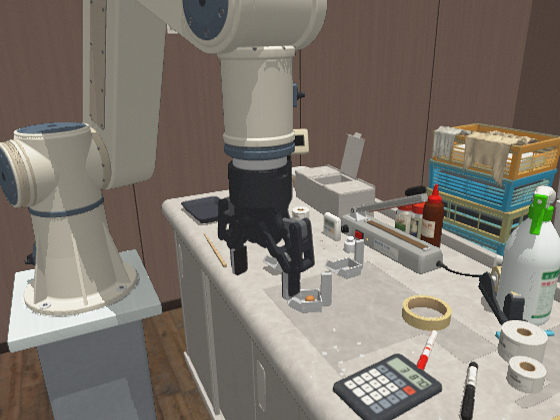

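View pics/top0.png

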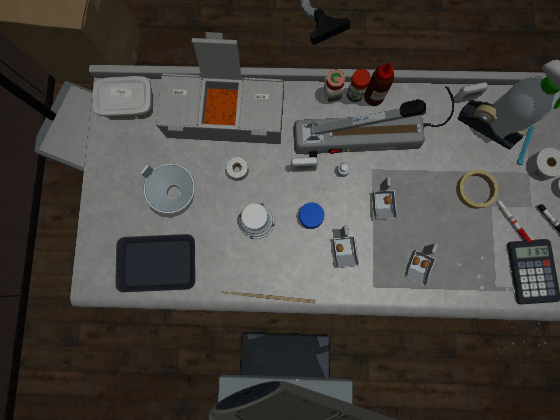

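Side view shows the gripper above a scoop holding nutmegs around (310,298). In the top view the white cap is at (256,218), the blue decoy at (311,215), the funnel at (170,189) with its tab at (147,171), and the tray at (156,263). The scoops are at (384,203), (345,250) and (422,265); the roll is at (236,168), the timer at (305,163) and the weight at (343,169).

```bash
cat >> h.py <<'E'
def ray(f,u,v):
    M=R.from_euler('xyz',f["orientation"]).as_matrix()
    return M@np.array([(u-f["cx"])/f["fx"],(v-f["cy"])/f["fy"],1.])
def onz(f,u,v,z):
    d=ray(f,u,v);p=f["position"]; return p+d*(z-p[2])/d[2]
def proj(f,P):
    M=R.from_euler('xyz',f["orientation"]).as_matrix(); c=M.T@(np.array(P,float)-f["position"])
    return np.array([f["fx"]*c[0]/c[2]+f["cx"],f["fy"]*c[1]/c[2]+f["cy"]])
def crop(f,u0,v0,u1,v1,s,name):
    c=f["image"][v0:v1,u0:u1,::-1]; cv2.imwrite(name,cv2.resize(c,None,fx=s,fy=s,interpolation=cv2.INTER_CUBIC))
E
python3 - <<'E'
from h import *
import pickle
f=cams.grab_frame("top"); pickle.dump(f,open("top0.pkl","wb"))
a=f["image"]
w=np.concatenate([cv2.resize(a[185:290,325:445],None,fx=5,fy=5,interpolation=cv2.INTER_CUBIC)],1)
cv2.imwrite("pics/c1.png",w[:,:,::-1])
crop(f,110,145,335,300,3.5,"pics/c2.png")
for n,(u,v,z) in dict(cap=(254.5,216,84),funnel=(169.5,188,66),tray=(156,263,24),A=(384,205,20),B=(345,252,20),C=(421,268,20),decoy=(311.5,215,84),roll=(236,168,32),weight=(343,168,40),timer=(305,162,60)).items(): print(n,onz(f,u,v,z).round(0))
E
```

```text
cap [526.  81.  84.]
funnel [592. 291.  66.]
tray [413. 323.  24.]
A [ 572. -236.   20.]
B [ 452. -140.   20.]
C [ 418. -324.   20.]
decoy [532. -52.  84.]
roll [655. 136.  32.]
weight [ 659. -132.   40.]
timer [667. -36.  60.]
```

View pics/c1.png

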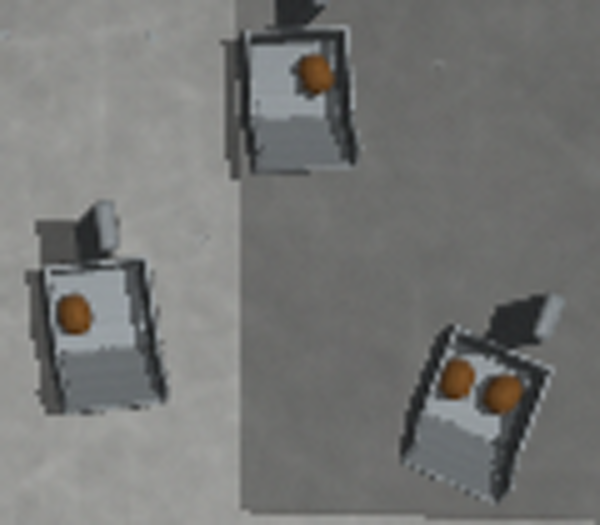

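View pics/c2.png

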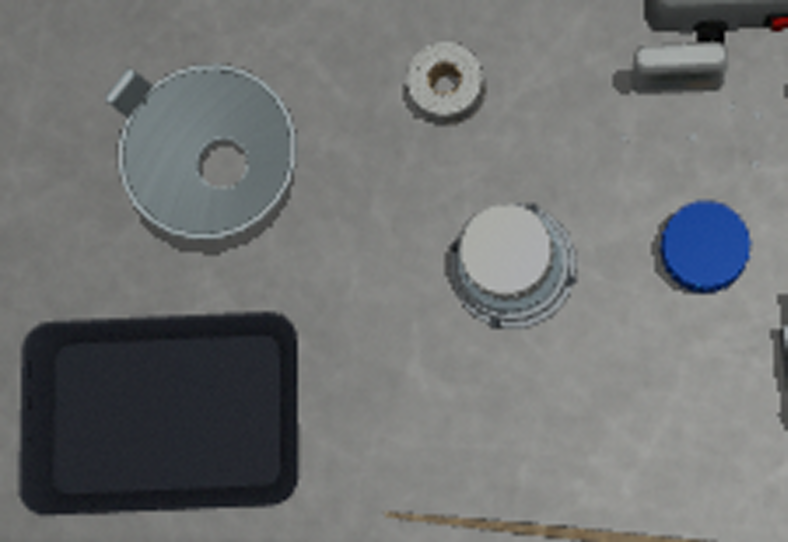

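Four nutmegs are in view: one in the upper scoop (388,200), one in the left scoop (340,248) and two in the lower-right scoop (416,261) and (425,264). In the second crop, the white cap disc is 26 px across at (254.5,216), and the funnel rim is centred at (169.5,188) with its tab at upper left. Next I'll take sub-pixel fits.

```bash
cat >> h.py <<'E'
def blob(f,mask,near,z,rad=60):
    m=mask.astype(np.uint8); yy,xx=np.mgrid[:m.shape[0],:m.shape[1]]
    m[np.hypot(xx-near[0],yy-near[1])>rad]=0
    cs,_=cv2.findContours(m,cv2.RETR_EXTERNAL,cv2.CHAIN_APPROX_NONE)
    c=max(cs,key=cv2.contourArea); e=cv2.fitEllipse(c)
    return e,cv2.contourArea(c),onz(f,*e[0],z)
def go(target,rpy):
    """tool-frame shift (m) and rotvec (rad) to a world target (mm)"""
    s=r.sense(); Rc=R.from_euler('xyz',s["tcp_rot"])
    d=Rc.inv().apply(np.array(target)-s["eef_pos"])/1000
    w=(Rc.inv()*R.from_euler('xyz',rpy)).as_rotvec()
    print("at",s["eef_pos"].round(1),s["tcp_rot"].round(3),"q",s["qpos"].round(3),"F",s["contact_force"].round(1),"t",round(s["clock"],1))
    print("shift",d.round(4),"rot",w.round(4))
E
python3 - <<'E'
from h import *
import pickle
f=pickle.load(open("top0.pkl","rb")); a=f["image"].astype(int)
print("cap px",a[216,254],"side",a[229,256],"table",a[240,300],"funnel",a[180,160],a[164,170],"tray",a[263,156],"rim",a[239,156])
hsv=cv2.cvtColor(f["image"],cv2.COLOR_RGB2HSV)
for t in(140,155,170): print("cap",t,[np.round(x,2) for x in blob(f,(a.min(2)>t),(254.5,216),84,22)[0]],blob(f,(a.min(2)>t),(254.5,216),84,22)[1:])
rt=(a.max(2)<75)
b=blob(f,rt,(156,263),24,70); print("tray",b)
m=rt.astype(np.uint8); yy,xx=np.mgrid[:420,:560]; m[np.hypot(xx-156,yy-263)>70]=0
c=max(cv2.findContours(m,0,1)[0],key=cv2.contourArea); P=np.array([onz(f,*q[0],24)[:2] for q in c],np.float32); print("tray rect",cv2.minAreaRect(P))
# jar rings for z-check
P=[onz(f,110+u/3.5,145+v/3.5,0) for u,v in((448,265),(575,262),(515,328))];print(np.round(P,0))
for dy in(0,): print("funnel rim row",[tuple(a[188,x]) for x in range(140,152)],[tuple(a[188,x]) for x in range(190,200)])
E
```

```text
cap px [169 170 168] side [77 78 76] table [145 146 144] funnel [115 125 128] [137 146 149] tray [35 37 44] rim [21 25 29]
cap 140 [array([254.02, 215.59]), array([24.31, 24.74]), np.float64(19.13)] (471.0, array([526.93227022,  82.22023501,  84.        ]))
cap 155 [array([254.07, 215.57]), array([23.77, 24.5 ]), np.float64(76.25)] (456.0, array([526.99868416,  82.09761289,  84.        ]))Traceback (most recent call last):
  File "<stdin>", line 6, in <module>
  File "h.py", line 18, in blob
    c=max(cs,key=cv2.contourArea); e=cv2.fitEllipse(c)
                                     ~~~~~~~~~~~~~~^^^
cv2.error: OpenCV(4.12.0) /io/opencv/modules/imgproc/src/shapedescr.cpp:361: error: (-201:Incorrect size of input array) There should be at least 5 points to fit the ellipse in function 'fitEllipseNoDirect'
```

Run:
```python
from h import *
import pickle
f=pickle.load(open("top0.pkl","rb")); a=f["image"].astype(int)
m=((a.max(2)<75)).astype(np.uint8); yy,xx=np.mgrid[:420,:560]; m[np.hypot(xx-156,yy-263)>60]=0
c=max(cv2.findContours(m,0,1)[0],key=cv2.contourArea); P=np.array([onz(f,*q[0],24)[:2] for q in c],np.float32); print("tray rect",cv2.minAreaRect(P))
for th in range(0,360,45):
    d=np.array([np.cos(np.radians(th)),np.sin(np.radians(th))])
    print(th,[(s,int(a[int(round(188+d[1]*s)),int(round(169.5+d[0]*s))].mean())) for s in range(20,30)])
go([527,82,200],[3.1416,0,0.155+1.5708])
```

```text
tray rect ((413.7705078125, 325.74041748046875), (134.87557983398438, 193.57037353515625), 4.089242935180664)
0 [(20, 106), (21, 106), (22, 107), (23, 107), (24, 112), (25, 112), (26, 117), (27, 117), (28, 120), (29, 120)]
45 [(20, 109), (21, 111), (22, 104), (23, 159), (24, 115), (25, 75), (26, 73), (27, 118), (28, 122), (29, 122)]
90 [(20, 114), (21, 112), (22, 113), (23, 87), (24, 154), (25, 83), (26, 73), (27, 72), (28, 74), (29, 74)]
135 [(20, 119), (21, 118), (22, 120), (23, 120), (24, 119), (25, 148), (26, 147), (27, 78), (28, 76), (29, 120)]
180 [(20, 120), (21, 123), (22, 123), (23, 124), (24, 124), (25, 163), (26, 163), (27, 113), (28, 113), (29, 115)]
225 [(20, 123), (21, 123), (22, 123), (23, 122), (24, 108), (25, 64), (26, 65), (27, 66), (28, 67), (29, 68)]
270 [(20, 115), (21, 116), (22, 113), (23, 119), (24, 144), (25, 121), (26, 122), (27, 118), (28, 118), (29, 116)]
315 [(20, 109), (21, 109), (22, 110), (23, 106), (24, 100), (25, 130), (26, 122), (27, 123), (28, 121), (29, 123)]
at [ 214.  -586.8  249.7] [-3.14  0.    0.35] q [-1.223  0.354  1.634 -0.     1.155 -0.002] F [-0.1  0.7 -0.1] t 0.1
shift [ 0.5232 -0.521   0.0503] rot [-9.000e-04 -8.000e-04 -1.376e+00]
```

Tray measures 135×194 mm as specified, and the cap is at (527,82). I'll move above the jar at constant height.

```bash
python3 -m crank '[[0.04,-0.04,0,0,0,0,0],[0.075,-0.074,0,0,0,0,0],[0.11,-0.109,0,0,0,0,0],[0.145,-0.144,0,0,0,0,0],[0.1744,-0.1737,0,0,0,0,0]]' 60
python3 -m crank '[[0.035,-0.035,0,0,0,0,0],[0.07,-0.07,0,0,0,0,0],[0.105,-0.105,0,0,0,0,0],[0.14,-0.139,0,0,0,0,0],[0.1744,-0.1737,0,0,0,0,0]]'
python3 -m crank '[[0.035,-0.035,0,0,0,0,0],[0.07,-0.07,0,0,0,0,0],[0.105,-0.105,0,0,0,0,0],[0.14,-0.139,0,0,0,0,0],[0.1744,-0.1737,0,0,0,0,0]]'
python3 - <<'E'
from h import *
go([527,82,200],[3.1416,0,0.155+1.5708-2.85])
E
```

```text
clock: 0.65
eef_pos: [318.8, -362.1, 250.1]
tcp_rot: [-3.141, -0.0, 0.35]
contact_force: [1.2, 0.3, -0.6]
opening: 1.001
grasp_force: 0.0
clock: 1.15
eef_pos: [423.3, -139.3, 250.4]
tcp_rot: [3.141, -0.0, 0.35]
contact_force: [1.3, -0.3, -0.8]
opening: 0.998
grasp_force: 0.0
clock: 1.65
eef_pos: [527.6, 83.8, 250.2]
tcp_rot: [3.141, -0.0, 0.35]
contact_force: [0.7, -1.0, 0.7]
opening: 1.001
grasp_force: 0.0
at [527.6  83.8 250.2] [ 3.141 -0.     0.35 ] q [ 0.155  0.212  1.827 -0.     1.102  1.376] F [ 0.7 -1.   0.7] t 1.6
shift [-0.0012  0.0015  0.0502] rot [ 1.0000e-04 -2.0000e-04  1.4743e+00]
```

```bash
python3 -m crank '[[0,0,0.02,0,0,0.147,0],[0,0,0.04,0,0,0.294,0],[0,0,0.06,0,0,0.442,0],[0,0,0.08,0,0,0.59,0],[-0.0012,0.0015,0.1,0,0,0.737,0]]' >/dev/null
python3 -m crank '[[0,0,0,0,0,0.147,0],[0,0,0,0,0,0.294,0],[0,0,0,0,0,0.442,0],[0,0,0,0,0,0.59,0],[0,0,0,0,0,0.737,0]]'
python3 - <<'E'
from h import *
go([527,82,73],[3.1416,0,0.155+1.5708-2.85])
f=cams.grab_frame("side"); crop(f,180,130,400,295,3.5,"pics/s1.png")
E
```

```text
clock: 2.65
eef_pos: [526.4, 79.8, 150.1]
tcp_rot: [3.141, 0.0, -1.13]
contact_force: [-0.7, 0.9, -0.2]
opening: 1.001
grasp_force: 0.0
at [526.4  79.8 150.1] [ 3.141  0.    -1.13 ] q [0.148 0.333 1.92  0.    0.889 2.849] F [-0.7  0.9 -0.2] t 2.6
shift [-0.0017 -0.0015  0.0771] rot [ 0.0004  0.0002 -0.0061]
```

View pics/s1.png

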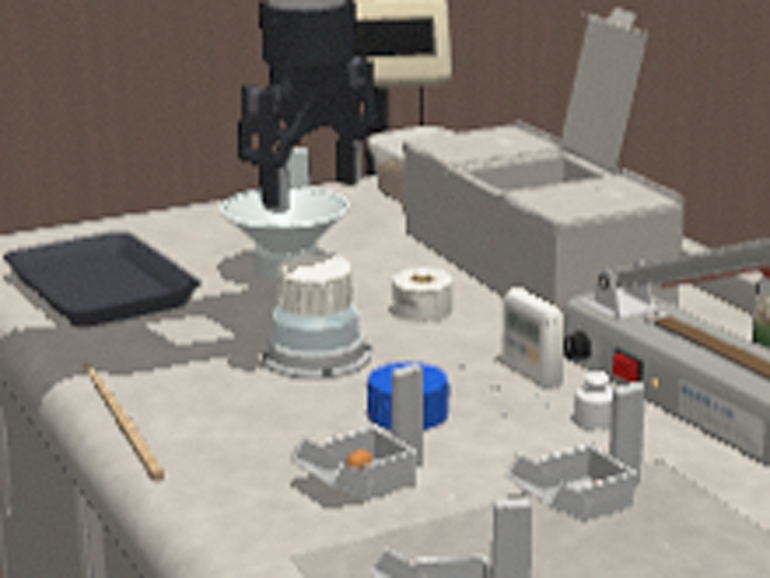

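Side view confirms the layout: jar with white cap at about px (270,207), funnel behind it, blue decoy flat on the table, and all scoops upright. I'll cross-check the cap centre in the side view and then descend.

```bash
python3 -m crank '[[-0.001,-0.001,0.015,0,0,0,0],[-0.0017,-0.0015,0.03,0,0,0,0],[-0.0017,-0.0015,0.045,0,0,0,0],[-0.0017,-0.0015,0.06,0,0,0,0],[-0.0017,-0.0015,0.077,0,0,0,0]]'
python3 - <<'E'
from h import *
f=cams.grab_frame("side"); print(proj(f,[527,82,84]))
go([527,82,73],[3.1416,0,0.155+1.5708-2.85])
E
```

```text
clock: 3.2
eef_pos: [527.2, 82.1, 72.8]
tcp_rot: [-3.141, -0.0, -1.121]
contact_force: [0.1, 0.3, -0.3]
opening: 0.999
grasp_force: 0.0
[269.11244335 205.66238356]
at [525.7  81.8  70.4] [ 3.139e+00  1.000e-03 -1.121e+00] q [ 0.152  0.457  1.964 -0.     0.724  2.844] F [-0.7 -0.7 -2.9] t 3.2
shift [ 0.0004 -0.0012 -0.0026] rot [0.003  0.0009 0.0031]
```

```bash
python3 -m crank '[[0,0,0,0,0,0,0.5],[0,0,0,0,0,0,0.5],[0,0,0,0,0,0,0.5],[0,0,0,0,0,0,0.5],[0,0,0,0,0,0,0.5]]' 50
python3 -m crank '[[0,0,-0.0002,0,0,-0.14,0.5],[0,0,-0.0004,0,0,-0.28,0.5],[0,0,-0.0006,0,0,-0.42,0.5],[0,0,-0.0008,0,0,-0.56,0.5],[0,0,-0.001,0,0,-0.7,0.5]]'
python3 - <<'E'
from h import *
go([527,82,73],[3.1416,0,0.155+1.5708-2.85])
E
```

```text
clock: 3.75
eef_pos: [527.8, 82.2, 74.0]
tcp_rot: [-3.14, -0.0, -1.124]
contact_force: [0.5, 0.5, 3.6]
opening: 0.718
grasp_force: 54.3
clock: 4.25
eef_pos: [527.5, 82.1, 74.7]
tcp_rot: [-3.141, -0.001, -0.418]
contact_force: [1.2, 1.1, 0.7]
opening: 0.714
grasp_force: 54.1
at [527.5  82.1  74.7] [-3.141e+00 -1.000e-03 -4.180e-01] q [0.152 0.45  1.961 0.    0.73  2.141] F [1.2 1.1 0.7] t 4.2
shift [-0.0004  0.0003  0.0017] rot [-8.000e-04 -6.000e-04  7.058e-01]
```

```bash
python3 -m crank '[[0,0,-0.0002,0,0,-0.14,0.5],[0,0,-0.0004,0,0,-0.28,0.5],[0,0,-0.0006,0,0,-0.42,0.5],[0,0,-0.0008,0,0,-0.56,0.5],[0,0,-0.001,0,0,-0.7,0.5]]' | grep -E 'force|rot'
python3 -m crank '[[0,0,-0.0002,0,0,-0.14,0.5],[0,0,-0.0004,0,0,-0.28,0.5],[0,0,-0.0006,0,0,-0.42,0.5],[0,0,-0.0008,0,0,-0.56,0.5],[0,0,-0.001,0,0,-0.7,0.5]]' | grep -E 'force|rot'
python3 -m crank '[[0,0,-0.0002,0,0,-0.14,0.5],[0,0,-0.0004,0,0,-0.28,0.5],[0,0,-0.0006,0,0,-0.42,0.5],[0,0,-0.0008,0,0,-0.56,0.5],[0,0,-0.001,0,0,-0.7,0.5]]' | grep -E 'force|rot'
python3 -m crank '[[0,0,-0.0002,0,0,-0.14,0.5],[0,0,-0.0004,0,0,-0.28,0.5],[0,0,-0.0006,0,0,-0.42,0.5],[0,0,-0.0008,0,0,-0.56,0.5],[0,0,-0.001,0,0,-0.7,0.5]]' | grep -E 'force|rot'
python3 -m crank '[[0,0,-0.0002,0,0,-0.14,0.5],[0,0,-0.0004,0,0,-0.28,0.5],[0,0,-0.0006,0,0,-0.42,0.5],[0,0,-0.0008,0,0,-0.56,0.5],[0,0,-0.001,0,0,-0.7,0.5]]' | grep -E 'force|rot'
python3 -m crank '[[0,0,-0.0002,0,0,-0.14,0.5],[0,0,-0.0004,0,0,-0.28,0.5],[0,0,-0.0006,0,0,-0.42,0.5],[0,0,-0.0008,0,0,-0.56,0.5],[0,0,-0.001,0,0,-0.7,0.5]]' | grep -E 'force|rot'
python3 -m crank '[[0,0,-0.0002,0,0,-0.14,0.5],[0,0,-0.0004,0,0,-0.28,0.5],[0,0,-0.0006,0,0,-0.42,0.5],[0,0,-0.0008,0,0,-0.56,0.5],[0,0,-0.001,0,0,-0.7,0.5]]'
python3 - <<'E'
from h import *
go([527,82,82],[3.1416,0,0.155+1.5708-2.85])
E
```

```text
tcp_rot: [-3.141, -0.002, 0.281]
contact_force: [1.6, 1.3, 2.2]
grasp_force: 54.2
tcp_rot: [3.141, -0.001, 0.981]
contact_force: [0.3, 1.7, 3.0]
grasp_force: 54.3
tcp_rot: [3.141, -0.001, 1.681]
contact_force: [-0.3, 4.7, 3.9]
grasp_force: 54.3
tcp_rot: [3.14, -0.0, 2.381]
contact_force: [-0.3, 2.3, 3.7]
grasp_force: 54.3
tcp_rot: [3.141, 0.001, 3.082]
contact_force: [-0.7, 0.6, 4.5]
grasp_force: 54.4
tcp_rot: [-3.141, 0.0, -2.502]
contact_force: [-1.0, 0.4, 4.7]
grasp_force: 54.4
clock: 7.75
eef_pos: [527.6, 82.0, 81.9]
tcp_rot: [-3.141, 0.0, -1.802]
contact_force: [0.7, -1.4, 2.4]
opening: 0.719
grasp_force: 54.3
at [527.6  82.   81.9] [-3.141  0.    -1.802] q [ 0.152  0.438  1.957 -0.     0.745 -2.759] F [ 0.7 -1.4  2.4] t 7.8
shift [ 0.0002  0.0005 -0.0001] rot [-0.0011 -0.     -0.6773]
```

```bash
python3 -m crank '[[0,0,0,0,0,0,0],[0,0,0,0,0,0,0],[0,0,0,0,0,0,0]]' 
python3 -m crank '[[0,0,0,0,0,0.14,0],[0,0,0,0,0,0.28,0],[0,0,0,0,0,0.42,0],[0,0,0,0,0,0.56,0],[0,0,0,0,0,0.7,0]]' | grep -E 'force|rot'
python3 -m crank '[[0,0,0,0,0,0.14,0],[0,0,0,0,0,0.28,0],[0,0,0,0,0,0.42,0],[0,0,0,0,0,0.56,0],[0,0,0,0,0,0.7,0]]' >/dev/null
python3 -m crank '[[0,0,0,0,0,0.14,0],[0,0,0,0,0,0.28,0],[0,0,0,0,0,0.42,0],[0,0,0,0,0,0.56,0],[0,0,0,0,0,0.7,0]]' >/dev/null
python3 -m crank '[[0,0,0,0,0,0.14,0],[0,0,0,0,0,0.28,0],[0,0,0,0,0,0.42,0],[0,0,0,0,0,0.56,0],[0,0,0,0,0,0.7,0]]' >/dev/null
python3 -m crank '[[0,0,0,0,0,0.14,0],[0,0,0,0,0,0.28,0],[0,0,0,0,0,0.42,0],[0,0,0,0,0,0.56,0],[0,0,0,0,0,0.7,0]]' >/dev/null
python3 -m crank '[[0,0,0,0,0,0.14,0],[0,0,0,0,0,0.28,0],[0,0,0,0,0,0.42,0],[0,0,0,0,0,0.56,0],[0,0,0,0,0,0.7,0]]' >/dev/null
python3 -m crank '[[0,0,0,0,0,0.14,0],[0,0,0,0,0,0.28,0],[0,0,0,0,0,0.42,0],[0,0,0,0,0,0.56,0],[0,0,0,0,0,0.7,0]]' >/dev/null
python3 -m crank '[[0,0,0,0,0,0.14,0],[0,0,0,0,0,0.28,0],[0,0,0,0,0,0.42,0],[0,0,0,0,0,0.56,0],[0,0,0,0,0,0.7,0]]' 
python3 -m crank '[[0,0,0,0,0,0,0.5],[0,0,0,0,0,0,0.5],[0,0,0,0,0,0,0.5],[0,0,0,0,0,0,0.5],[0,0,0,0,0,0,0.5]]' 50
python3 - <<'E'
from h import *
go([527.6,82,82],[3.1416,0,0.155+1.5708-2.85])
E
```

```text
clock: 8.05
eef_pos: [527.0, 82.1, 81.3]
tcp_rot: [3.141, -0.0, -1.81]
contact_force: [0.0, -0.3, -0.1]
opening: 1.003
grasp_force: 0.0
tcp_rot: [3.141, -0.0, -2.515]
contact_force: [0.7, -0.5, -0.0]
grasp_force: 0.0
clock: 12.05
eef_pos: [527.0, 82.0, 81.2]
tcp_rot: [3.141, 0.0, -1.132]
contact_force: [0.0, 0.2, 0.3]
opening: 0.999
grasp_force: 0.0
clock: 12.55
eef_pos: [527.3, 82.1, 81.5]
tcp_rot: [-3.141, -0.0, -1.123]
contact_force: [-1.6, 0.5, 3.5]
opening: 0.714
grasp_force: 53.2
at [527.3  82.1  81.5] [-3.141 -0.    -1.123] q [ 0.152  0.439  1.958 -0.     0.745  2.846] F [-1.6  0.5  3.5] t 12.6
shift [ 0.0002 -0.0003 -0.0005] rot [-0.0003 -0.0001  0.001 ]
```

```bash
python3 -m crank '[[0,0,-0.0002,0,0,-0.14,0.5],[0,0,-0.0004,0,0,-0.28,0.5],[0,0,-0.0006,0,0,-0.42,0.5],[0,0,-0.0008,0,0,-0.56,0.5],[0,0,-0.001,0,0,-0.7,0.5]]' | grep -E 'force|rot'
python3 -m crank '[[0,0,-0.0002,0,0,-0.14,0.5],[0,0,-0.0004,0,0,-0.28,0.5],[0,0,-0.0006,0,0,-0.42,0.5],[0,0,-0.0008,0,0,-0.56,0.5],[0,0,-0.001,0,0,-0.7,0.5]]' | grep -E 'force|rot'
python3 -m crank '[[0,0,-0.0002,0,0,-0.14,0.5],[0,0,-0.0004,0,0,-0.28,0.5],[0,0,-0.0006,0,0,-0.42,0.5],[0,0,-0.0008,0,0,-0.56,0.5],[0,0,-0.001,0,0,-0.7,0.5]]' | grep -E 'force|rot'
python3 -m crank '[[0,0,-0.0002,0,0,-0.14,0.5],[0,0,-0.0004,0,0,-0.28,0.5],[0,0,-0.0006,0,0,-0.42,0.5],[0,0,-0.0008,0,0,-0.56,0.5],[0,0,-0.001,0,0,-0.7,0.5]]' | grep -E 'force|rot'
python3 -m crank '[[0,0,-0.0002,0,0,-0.14,0.5],[0,0,-0.0004,0,0,-0.28,0.5],[0,0,-0.0006,0,0,-0.42,0.5],[0,0,-0.0008,0,0,-0.56,0.5],[0,0,-0.001,0,0,-0.7,0.5]]' | grep -E 'force|rot'
python3 -m crank '[[0,0,-0.0002,0,0,-0.14,0.5],[0,0,-0.0004,0,0,-0.28,0.5],[0,0,-0.0006,0,0,-0.42,0.5],[0,0,-0.0008,0,0,-0.56,0.5],[0,0,-0.001,0,0,-0.7,0.5]]' | grep -E 'force|rot'
python3 -m crank '[[0,0,-0.0002,0,0,-0.14,0.5],[0,0,-0.0004,0,0,-0.28,0.5],[0,0,-0.0006,0,0,-0.42,0.5],[0,0,-0.0008,0,0,-0.56,0.5],[0,0,-0.001,0,0,-0.7,0.5]]'| grep -E 'force|rot'
python3 -m crank '[[0,0,-0.0002,0,0,-0.14,0.5],[0,0,-0.0004,0,0,-0.28,0.5],[0,0,-0.0006,0,0,-0.42,0.5],[0,0,-0.0008,0,0,-0.56,0.5],[0,0,-0.001,0,0,-0.7,0.5]]'
python3 -m crank '[[0,0,0,0,0,0,0],[0,0,0,0,0,0,0],[0,0,0,0,0,0,0]]' 
python3 -m crank '[[0,0,0,0,0,0.14,0],[0,0,0,0,0,0.28,0],[0,0,0,0,0,0.42,0],[0,0,0,0,0,0.56,0],[0,0,0,0,0,0.7,0]]' >/dev/null
python3 -m crank '[[0,0,0,0,0,0.14,0],[0,0,0,0,0,0.28,0],[0,0,0,0,0,0.42,0],[0,0,0,0,0,0.56,0],[0,0,0,0,0,0.7,0]]' >/dev/null
python3 -m crank '[[0,0,0,0,0,0.14,0],[0,0,0,0,0,0.28,0],[0,0,0,0,0,0.42,0],[0,0,0,0,0,0.56,0],[0,0,0,0,0,0.7,0]]' >/dev/null
python3 -m crank '[[0,0,0,0,0,0.14,0],[0,0,0,0,0,0.28,0],[0,0,0,0,0,0.42,0],[0,0,0,0,0,0.56,0],[0,0,0,0,0,0.7,0]]' >/dev/null
python3 -m crank '[[0,0,0,0,0,0.14,0],[0,0,0,0,0,0.28,0],[0,0,0,0,0,0.42,0],[0,0,0,0,0,0.56,0],[0,0,0,0,0,0.7,0]]' >/dev/null
python3 -m crank '[[0,0,0,0,0,0,0.5],[0,0,0,0,0,0,0.5],[0,0,0,0,0,0,0.5],[0,0,0,0,0,0,0.5],[0,0,0,0,0,0,0.5]]' 50
python3 - <<'E'
from h import *
go([527.6,82,90],[3.1416,0,0.155+1.5708])
E
```

```text
tcp_rot: [-3.141, -0.001, -0.418]
contact_force: [1.0, -0.9, 3.4]
grasp_force: 53.3
tcp_rot: [3.142, -0.002, 0.282]
contact_force: [1.7, 1.1, 4.0]
grasp_force: 53.3
tcp_rot: [3.14, -0.002, 0.982]
contact_force: [1.6, 1.2, 2.1]
grasp_force: 53.6
tcp_rot: [3.14, -0.0, 1.682]
contact_force: [1.7, 0.9, 3.1]
grasp_force: 53.6
tcp_rot: [3.14, 0.0, 2.382]
contact_force: [1.0, 3.8, 3.7]
grasp_force: 53.7
tcp_rot: [3.141, 0.001, 3.082]
contact_force: [0.3, 2.6, 4.2]
grasp_force: 53.7
tcp_rot: [-3.142, 0.001, -2.501]
contact_force: [0.4, 2.1, 5.0]
grasp_force: 53.8
clock: 16.55
eef_pos: [527.2, 82.3, 89.5]
tcp_rot: [-3.142, 0.0, -1.801]
contact_force: [-1.7, 1.5, 6.2]
opening: 0.717
grasp_force: 54.0
clock: 16.85
eef_pos: [527.0, 82.0, 89.0]
tcp_rot: [3.141, -0.0, -1.81]
contact_force: [-0.8, 0.2, -0.7]
opening: 0.995
grasp_force: 0.0
clock: 19.85
eef_pos: [527.2, 82.0, 89.6]
tcp_rot: [3.141, -0.0, 0.978]
contact_force: [-0.6, -0.6, 5.0]
opening: 0.737
grasp_force: 53.1
at [527.2  82.   89.6] [ 3.141 -0.     0.978] q [ 0.152  0.426  1.954 -0.     0.762  0.744] F [-0.6 -0.6  5. ] t 19.9
shift [ 0.0002  0.0003 -0.0004] rot [ 3.000e-04  0.000e+00 -7.475e-01]
```

```bash
python3 -m crank '[[0,0,-0.0002,0,0,-0.14,0.5],[0,0,-0.0004,0,0,-0.28,0.5],[0,0,-0.0006,0,0,-0.42,0.5],[0,0,-0.0008,0,0,-0.56,0.5],[0,0,-0.001,0,0,-0.7,0.5]]' | grep -E 'force|rot'
python3 -m crank '[[0,0,-0.0002,0,0,-0.14,0.5],[0,0,-0.0004,0,0,-0.28,0.5],[0,0,-0.0006,0,0,-0.42,0.5],[0,0,-0.0008,0,0,-0.56,0.5],[0,0,-0.001,0,0,-0.7,0.5]]' | grep -E 'force|rot'
python3 -m crank '[[0,0,-0.0002,0,0,-0.14,0.5],[0,0,-0.0004,0,0,-0.28,0.5],[0,0,-0.0006,0,0,-0.42,0.5],[0,0,-0.0008,0,0,-0.56,0.5],[0,0,-0.001,0,0,-0.7,0.5]]' | grep -E 'force|rot'
python3 -m crank '[[0,0,-0.0002,0,0,-0.14,0.5],[0,0,-0.0004,0,0,-0.28,0.5],[0,0,-0.0006,0,0,-0.42,0.5],[0,0,-0.0008,0,0,-0.56,0.5],[0,0,-0.001,0,0,-0.7,0.5]]' | grep -E 'force|rot'
python3 -m crank '[[0,0,-0.0002,0,0,-0.14,0.5],[0,0,-0.0004,0,0,-0.28,0.5],[0,0,-0.0006,0,0,-0.42,0.5],[0,0,-0.0008,0,0,-0.56,0.5],[0,0,-0.001,0,0,-0.7,0.5]]' 
python3 -m crank '[[0,0,-0.001,0,0,0,0.5],[0,0,-0.002,0,0,0,0.5],[0,0,-0.003,0,0,0,0.5]]' 
E=1
```

```text
tcp_rot: [3.141, -0.0, 1.684]
contact_force: [-0.9, 0.6, 6.4]
grasp_force: 53.5
tcp_rot: [3.141, 0.001, 2.384]
contact_force: [0.7, -0.4, 3.7]
grasp_force: 53.5
tcp_rot: [3.141, 0.002, 3.084]
contact_force: [1.7, 2.2, 2.7]
grasp_force: 53.7
tcp_rot: [-3.141, 0.002, -2.5]
contact_force: [0.9, 1.5, 3.5]
grasp_force: 53.9
clock: 22.35
eef_pos: [527.8, 82.4, 94.6]
tcp_rot: [-3.14, 0.001, -1.8]
contact_force: [-0.1, 3.7, 3.3]
opening: 0.735
grasp_force: 53.9
clock: 22.65
eef_pos: [527.2, 82.3, 97.2]
tcp_rot: [-3.141, 0.0, -1.81]
contact_force: [0.8, 4.2, -4.3]
opening: 0.734
grasp_force: 55.2
```

```bash
python3 -m crank '[[0,0,-0.001,0,0,0,0.5],[0,0,-0.002,0,0,0,0.5],[0,0,-0.003,0,0,0,0.5]]'  | grep -E 'force|pos'
python3 -m crank '[[0,0,-0.001,0,0,0,0.5],[0,0,-0.002,0,0,0,0.5],[0,0,-0.003,0,0,0,0.5]]' | grep -E 'force|pos'
```

```text
eef_pos: [527.0, 81.9, 100.4]
contact_force: [0.6, 0.9, 0.3]
grasp_force: 55.3
eef_pos: [526.9, 81.8, 103.3]
contact_force: [-0.3, -0.3, -1.0]
grasp_force: 55.4
```

Cap is free. I'll lift, carry it over the tray and check.

```bash
python3 -m crank '[[0,0,-0.02,0,0,0,0.5],[0,0,-0.04,0,0,0,0.5],[0,0,-0.06,0,0,0,0.5],[0,0,-0.08,0,0,0,0.5]]' | grep -E 'force|pos'
python3 -m crank '[[0,0,0,0,0,0.14,0.5],[0,0,0,0,0,0.28,0.5],[0,0,0,0,0,0.42,0.5],[0,0,0,0,0,0.56,0.5],[0,0,0,0,0,0.7,0.5]]' | grep -E 'force|pos'
python3 -m crank '[[0,0,0,0,0,0.14,0.5],[0,0,0,0,0,0.28,0.5],[0,0,0,0,0,0.42,0.5],[0,0,0,0,0,0.56,0.5]]'
python3 - <<'E'
from h import *
go([413.8,325.7,120],[3.1416,0,-3.07])
E
```

```text
eef_pos: [526.8, 81.9, 184.0]
contact_force: [0.5, 0.1, 0.2]
grasp_force: 55.4
eef_pos: [526.9, 81.9, 183.3]
contact_force: [-0.8, 0.4, -1.4]
grasp_force: 55.4
clock: 24.55
eef_pos: [526.9, 81.9, 183.2]
tcp_rot: [-3.141, -0.0, -3.073]
contact_force: [0.4, 0.3, -1.0]
opening: 0.73
grasp_force: 55.4
at [526.9  81.9 183.2] [-3.141 -0.    -3.073] q [ 0.151  0.289  1.893 -0.     0.96  -1.488] F [ 0.4  0.3 -1. ] t 24.6
shift [0.0961 0.251  0.0632] rot [-0.0002 -0.0005 -0.0033]
```

```bash
python3 -m crank '[[0.011,0.029,0,0,0,0,0.5],[0.024,0.063,0,0,0,0,0.5],[0.037,0.098,0,0,0,0,0.5],[0.051,0.132,0,0,0,0,0.5],[0.063,0.165,0,0,0,0,0.5]]' | grep -E 'force|pos'
python3 -m crank '[[0.011,0.029,0.01,0,0,0,0.5],[0.022,0.057,0.03,0,0,0,0.5],[0.031,0.08,0.05,0,0,0,0.5],[0.033,0.086,0.063,0,0,0,0.5],[0.033,0.086,0.063,0,0,0,0.5]]'
python3 - <<'E'
from h import *
f=cams.grab_frame("side"); crop(f,150,100,370,265,3.5,"pics/s2.png")
go([413.8,325.7,30],[3.1416,0,-3.07])
E
```

```text
eef_pos: [451.0, 242.9, 183.4]
contact_force: [-0.1, 0.1, -0.8]
grasp_force: 55.4
clock: 25.55
eef_pos: [411.5, 324.9, 118.7]
tcp_rot: [-3.14, -0.003, -3.066]
contact_force: [0.4, -1.0, -0.3]
opening: 0.728
grasp_force: 55.3
at [412.4 324.7 119.7] [-3.140e+00 -2.000e-03 -3.066e+00] q [ 0.664  0.369  1.955 -0.     0.82  -0.981] F [-0.4 -0.6  0.1] t 25.6
shift [-0.0016  0.0011  0.0897] rot [-0.0014 -0.0015  0.0036]
```

View pics/s2.png

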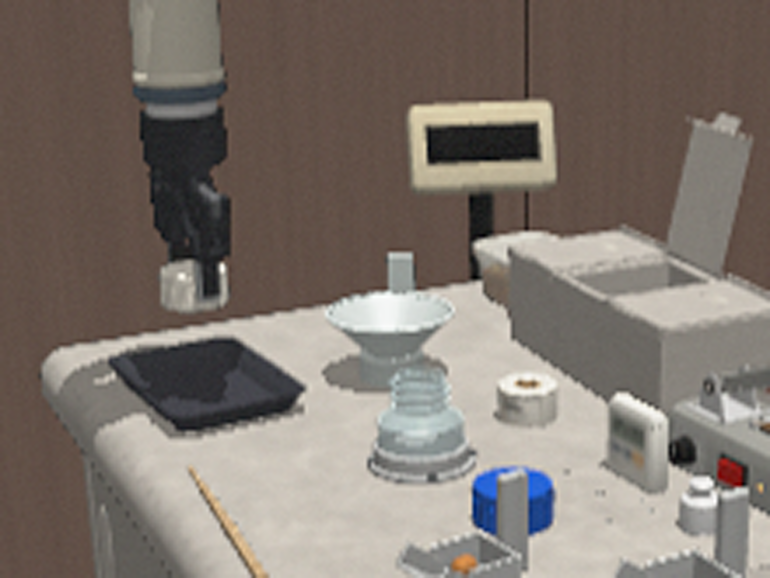

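The view shows the cap gripped upright at crop (193,285) over the tray, and the jar open at (420,400). I'll lower it.

```bash
python3 -m crank '[[-0.0005,0.0005,0.018,0,0,0,0.5],[-0.001,0.001,0.036,0,0,0,0.5],[-0.0015,0.001,0.054,0,0,0,0.5],[-0.0015,0.001,0.07,0,0,0,0.5],[-0.0015,0.001,0.08,0,0,0,0.5]]' | grep -E 'force|pos'
python3 -m crank '[[0,0,0.003,0,0,0,0.5],[0,0,0.006,0,0,0,0.5],[0,0,0.009,0,0,0,0.5],[0,0,0.009,0,0,0,0.5]]'
```

```text
eef_pos: [415.1, 325.4, 40.2]
contact_force: [0.3, 0.1, -0.8]
grasp_force: 55.4
clock: 26.5
eef_pos: [414.4, 326.4, 31.5]
tcp_rot: [3.141, 0.0, -3.067]
contact_force: [-0.2, 0.0, -1.2]
opening: 0.734
grasp_force: 55.4
```

```bash
python3 -m crank '[[0,0,0.001,0,0,0,0.5],[0,0,0.002,0,0,0,0.5],[0,0,0.003,0,0,0,0.5],[0,0,0.003,0,0,0,0.5]]' 
python3 -m crank '[[0,0,0,0,0,0,0.2],[0,0,0,0,0,0,0.1],[0,0,0,0,0,0,0],[0,0,0,0,0,0,0],[0,0,0,0,0,0,0]]' 
python3 -m crank '[[0,0,-0.03,0,0,0,0],[0,0,-0.07,0,0,0,0],[0,0,-0.115,0,0,0,0],[0,0,-0.16,0,0,0,0],[0,0,-0.18,0,0,0,0]]' | grep pos
python3 - <<'E'
from h import *
import pickle
f=cams.grab_frame("top"); pickle.dump(f,open("top1.pkl","wb"))
crop(f,110,145,330,295,3.5,"pics/t2.png")
E
```

```text
clock: 26.9
eef_pos: [414.1, 326.4, 28.2]
tcp_rot: [-3.142, -0.0, -3.067]
contact_force: [-0.3, 0.1, -0.9]
opening: 0.729
grasp_force: 55.4
clock: 27.4
eef_pos: [414.2, 326.4, 28.3]
tcp_rot: [3.142, 0.0, -3.067]
contact_force: [-0.3, 0.1, 0.1]
opening: 1.001
grasp_force: 0.0
eef_pos: [415.5, 327.4, 212.5]
```

View pics/t2.png

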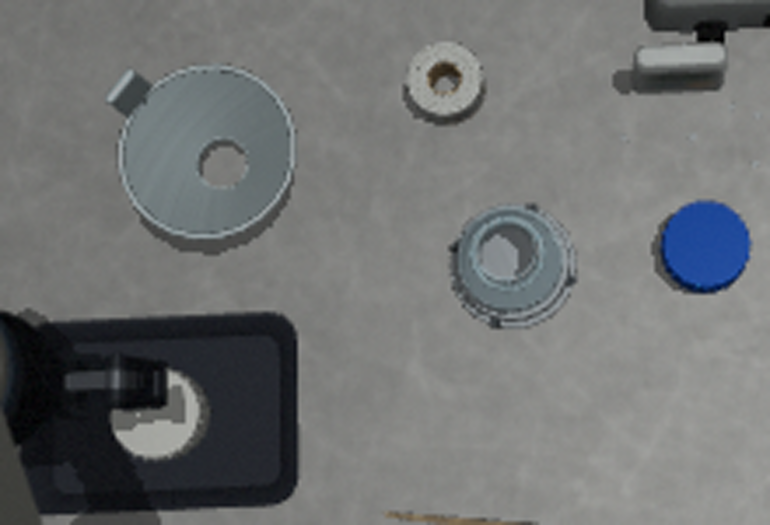

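Cap rests in the tray at crop (160,415), and the jar's open mouth shows at crop (507,253). Now I'll fit the funnel rim and tab.

Run:
```python
from h import *
import pickle
f=pickle.load(open("top1.pkl","rb")); g=cv2.cvtColor(f["image"],cv2.COLOR_RGB2GRAY).astype(np.float32)
P=[];c=(169.3,188.6)
for th in np.radians(np.arange(0,360,4)):
    rr=np.arange(20,30,.1); x=(c[0]+rr*np.cos(th)).astype(np.float32);y=(c[1]+rr*np.sin(th)).astype(np.float32)
    v=cv2.remap(g,x[None],y[None],1)[0]; i=v.argmax()
    if v[i]>138: P.append((x[i],y[i]))
P=np.array(P,np.float32)
for _ in range(3):
    e=cv2.fitEllipse(P); d=np.hypot(*(P-e[0]).T); P=P[abs(d-np.median(d))<1.0]
F=onz(f,*e[0],66); print(e,len(P),F)
# tab bright strip
sub=f["image"][160:182,135:158].astype(int); m=(sub.min(2)>125)
print(sub.mean(2).astype(int))
```

```text
((168.64974975585938, 187.88015747070312), (47.654354095458984, 50.18150329589844), 55.83440017700195) 66 [592.48706741 293.30080733  66.        ]
[[116 118 117 118 118 120 118 117 118 116 117 117 119 120 119 116 115 115
  114 115 117 116 119]
 [117 117 117 118 117 119 119 119 118 118 117 118 118 119 116 116 116 117
  116 115 119 118 118]
 [117 118 118 117 118 120 121 121 119 117 116 117 119 116 117 118 118 120
  120 119 121 120 119]
 [121 119 118 119 118 118 119 121 119 116 115 116 118 116 114 116 117 120
  120 119 119 120 119]
 [119 117 118 120 120 118 120 120 118 115 117 111 113 116 116 117 121 121
  120 118 120 120 119]
 [118 114 117 120 120 120 121 118 118 117 116 137 156 104 116 118 119 120
  119 119 119 119 119]
 [118 115 118 119 118 117 119 119 119 114 134 164 155  94  84 106 119 120
  119 119 118 119  91]
 [117 116 119 120 119 118 118 119 119 129 161 165 120  70  68  71 105 119
  118 118 117 119 157]
 [116 117 119 119 118 118 118 118 124 150 166 136  73  66  65  67  72  92
  117 118 156 143 116]
 [116 118 117 117 119 118 118 119 146 166 142  81  67  65  66  65  65  69
   95 
[... 481 characters left out ...]
124 124 122 124 126]
 [117 118 117 117 119 118 117  89  62  67  65  67  65  65  95 122 121 124
  124 122 124 125 124]
 [115 116 116 117 116 116 119 116  87  60  64  64  65 105 110 124 124 124
  124 124 125 125 122]
 [113 115 116 117 117 115 115 117 117 100  72  63  88 107 123 125 125 124
  125 124 124 123 121]
 [114 115 115 115 116 117 116 116 115 115 113  85 138 106 124 123 124 125
  124 126 123 122 122]
 [118 118 116 116 116 116 115 115 114 115 110 158 118 123 125 125 126 126
  126 126 122 120 123]
 [122 120 117 118 116 116 115 114 114 114 113 150 106 123 124 125 126 127
  125 123 122 124 125]
 [120 119 117 116 117 115 116 114 113 115 130 105 123 124 126 126 127 125
  124 124 124 126 124]]
```

Run:
```python
from h import *
import pickle
f=pickle.load(open("top1.pkl","rb")); g=cv2.cvtColor(f["image"],cv2.COLOR_RGB2GRAY)
m=np.zeros_like(g); m[164:176,139:149]=g[164:176,139:149]>128
ys,xs=np.nonzero(m); T=np.array([onz(f,x,y,106)[:2] for x,y in zip(xs,ys)]); c=T.mean(0)
w,V=np.linalg.eigh(np.cov(T.T)); print("tab",c,"tangent",V[:,1],np.degrees(np.arctan2(V[1,1],V[0,1])),"sd",np.sqrt(w)*3.46, "ext",np.ptp((T-c)@V[:,1]))
for F in([592.5,293.3],[591.5,292]):
    d=c-F; print(np.hypot(*d),np.degrees(np.arctan2(d[1],d[0])))
s=r.sense();print(s["eef_pos"],s["tcp_rot"],s["qpos"])
```

```text
tab [628.56293998 343.55922489] tangent [-0.82655069  0.56286229] 145.74602356932857 sd [ 5.46968927 23.86137351] ext 23.37538150855755
61.85891468449671 54.33909582738911
63.49815108018571 54.28983040805695
[416.21475016 327.92736616 214.188937  ] [ 3.1372059   0.00649989 -3.06745268] [ 6.64460057e-01  2.41880195e-01  1.87750008e+00  3.10663790e-05
  1.01437074e+00 -9.80506801e-01]
```

```bash
python3 - <<'E'
from h import *
go([628.5,343.5,150],[3.1416,0,-3.067])
go([628.5,343.5,150],[3.1416,0,2.531])
E
python3 -m crank '[[0,0,0,0,0,0.14,0.3],[0,0,0,0,0,0.28,0.5],[0,0,0,0,0,0.42,0.5],[0,0,0,0,0,0.56,0.5],[0,0,0,0,0,0.685,0.5]]'
python3 - <<'E'
from h import *
go([628.5,343.5,150],[3.1416,0,2.531])
E
```

```text
at [416.2 327.9 214.2] [ 3.137  0.006 -3.067] q [ 0.664  0.242  1.878  0.     1.014 -0.981] F [1.4 1.5 2.2] t 27.9
shift [-0.2124 -0.0005  0.0656] rot [ 0.0044  0.0065 -0.0004]
at [416.2 327.9 214.2] [ 3.137  0.006 -3.067] q [ 0.664  0.242  1.878  0.     1.014 -0.981] F [1.4 1.5 2.2] t 27.9
shift [-0.2124 -0.0005  0.0656] rot [0.0064 0.0047 0.6847]
clock: 28.45
eef_pos: [413.9, 326.1, 207.8]
tcp_rot: [-3.141, -0.0, 2.525]
contact_force: [-0.1, 0.2, -1.1]
opening: 0.497
grasp_force: 0.0
at [413.9 326.1 207.8] [-3.141 -0.     2.525] q [ 0.664  0.249  1.884  0.     1.009 -0.29 ] F [-0.1  0.2 -1.1] t 28.4
shift [-0.165   0.1383  0.0576] rot [-0.0007 -0.0002 -0.0059]
```

```bash
python3 -m crank '[[-0.033,0.028,0,0,0,0,0.5],[-0.066,0.055,0,0,0,0,0.5],[-0.099,0.083,0,0,0,0,0.5],[-0.132,0.111,0,0,0,0,0.5],[-0.165,0.138,0.02,0,0,-0.006,0.5]]'|grep pos
python3 -m crank '[[0,0,0.01,0,0,0,0.5],[0,0,0.02,0,0,0,0.5],[0,0,0.03,0,0,0,0.5],[0,0,0.037,0,0,0,0.5],[0,0,0.037,0,0,0,0.5]]'|grep pos
python3 - <<'E'
from h import *
f=cams.grab_frame("side"); crop(f,190,90,370,225,4.2,"pics/s3.png")
go([628.5,343.5,93],[3.1416,0,2.531])
E
```

```text
eef_pos: [631.6, 345.5, 190.2]
eef_pos: [627.2, 344.7, 150.5]
at [627.7 344.9 151.3] [-3.141 -0.     2.537] q [ 0.5    0.585  1.496  0.     1.061 -0.466] F [-0.2 -0.6  0.5] t 29.5
shift [-0.0015 -0.0007  0.0583] rot [-0.0004 -0.0003  0.0064]
```

View pics/s3.png

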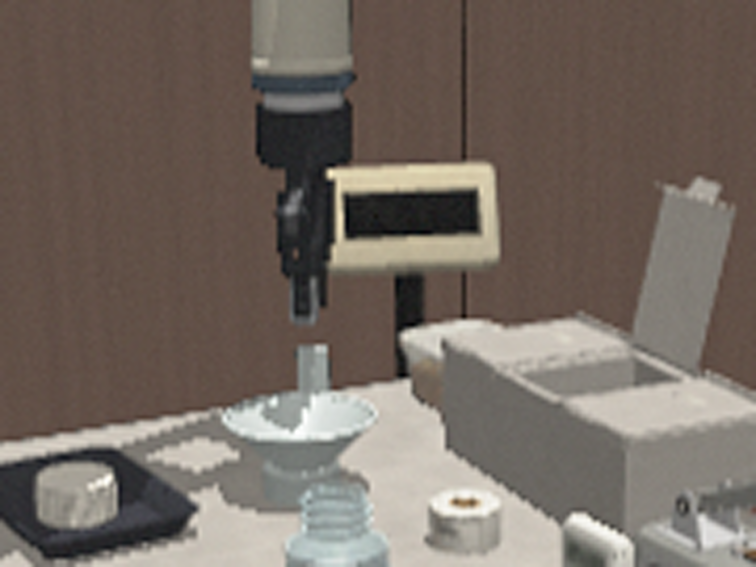

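The side view shows the cap standing in the tray (crop 77,495), and the closing fingers directly above the tab (tab top at crop 313,347). I'll descend and grip.

```bash
python3 - <<'E'
from h import *
f=cams.grab_frame("side"); print(proj(f,[628.5,343.5,106]), proj(f,[592.5,293.3,66]))
E
python3 -m crank '[[-0.001,0,0.012,0,0,0,0.5],[-0.0015,-0.0007,0.024,0,0,0,0.5],[-0.0015,-0.0007,0.036,0,0,0,0.5],[-0.0015,-0.0007,0.048,0,0,0,0.5],[-0.0015,-0.0007,0.058,0,0,0,0.5]]'|grep -E 'pos|force'
python3 -m crank '[[0,0,0,0,0,0,1],[0,0,0,0,0,0,1],[0,0,0,0,0,0,1],[0,0,0,0,0,0,1],[0,0,0,0,0,0,1]]' 70
```

```text
[263.86083843 172.44323902] [260.57887135 188.84387176]
eef_pos: [628.9, 343.1, 91.5]
contact_force: [0.2, 0.5, 1.3]
grasp_force: 0.0
clock: 30.55
eef_pos: [629.5, 343.5, 93.7]
tcp_rot: [3.141, 0.0, 2.537]
contact_force: [0.3, -0.0, -1.7]
opening: 0.083
grasp_force: 70.5
```

```bash
python3 -m crank '[[0,0,-0.01,0,0,0,1],[0,0,-0.03,0,0,0,1],[0,0,-0.06,0,0,0,1],[0,0,-0.09,0,0,0,1],[0,0,-0.12,0,0,0,1]]'|grep -E 'pos|force'
python3 -m crank '[[0,0,0,0,0,-0.08,1],[0,0,0,0,0,-0.16,1],[0,0,0,0,0,-0.24,1],[0,0,0,0,0,-0.32,1],[0,0,0,0,0,-0.4,1]]'|grep -E 'pos|force'
python3 -m crank '[[0,0,0,0,0,-0.08,1],[0,0,0,0,0,-0.16,1],[0,0,0,0,0,-0.24,1],[0,0,0,0,0,-0.32,1],[0,0,0,0,0,-0.36,1]]'
python3 - <<'E'
from h import *
go([517.5,143.7,215],[3.1416,0,-2.985])
E
```

```text
eef_pos: [629.3, 343.3, 215.4]
contact_force: [-0.0, 0.0, -0.9]
grasp_force: 70.5
eef_pos: [629.4, 343.3, 214.3]
contact_force: [-0.7, -0.7, -2.1]
grasp_force: 70.5
clock: 32.05
eef_pos: [629.4, 343.4, 214.3]
tcp_rot: [3.141, 0.001, -2.983]
contact_force: [-0.5, 0.6, -0.9]
opening: 0.081
grasp_force: 70.5
at [629.4 343.4 214.3] [ 3.141e+00  1.000e-03 -2.983e+00] q [ 0.497  0.525  1.448  0.     1.167 -1.232] F [-0.5  0.6 -0.9] t 32.0
shift [ 0.1419 -0.1795 -0.0009] rot [0.0003 0.0006 0.0016]
```

```bash
python3 -m crank '[[0.01,-0.013,0,0,0,0,1],[0.03,-0.038,0,0,0,0,1],[0.05,-0.063,0,0,0,0,1],[0.07,-0.089,0,0,0,0,1],[0.09,-0.114,0,0,0,0,1]]'|grep -E 'pos|force'
python3 -m crank '[[0.02,-0.025,0,0,0,0,1],[0.04,-0.051,0,0,0,0,1],[0.052,-0.0655,0,0,0,0,1],[0.052,-0.0655,0,0,0,0,1],[0.052,-0.0655,0,0,0,0,1]]'|grep -E 'pos|force'
python3 - <<'E'
from h import *
import pickle
go([517.5,143.7,215],[3.1416,0,-2.985])
f=cams.grab_frame("side"); g=cams.grab_frame("top"); pickle.dump((f,g),open("p2.pkl","wb"))
a=cv2.resize(f["image"][120:255,210:310],None,fx=4,fy=4,interpolation=2); b=cv2.resize(g["image"][155:290,205:305],None,fx=4,fy=4,interpolation=2)
cv2.imwrite("pics/fj.png",np.hstack([a,b])[:,:,::-1])
E
```

```text
eef_pos: [557.4, 215.8, 214.2]
contact_force: [0.6, 0.2, -1.6]
grasp_force: 70.5
eef_pos: [517.6, 144.5, 214.1]
contact_force: [0.3, 0.3, -1.6]
grasp_force: 70.5
at [517.6 144.5 214.1] [ 3.141e+00  2.000e-03 -2.987e+00] q [ 0.269  0.256  1.858  0.     1.025 -1.456] F [ 0.3  0.3 -1.6] t 33.0
shift [ 0.0002 -0.0007 -0.0009] rot [ 0.0006  0.0018 -0.0022]
```

View pics/fj.png

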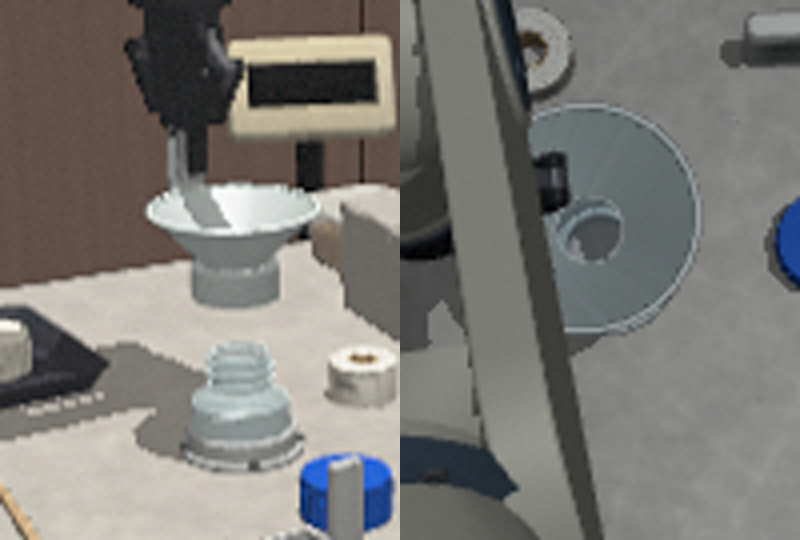

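The left half shows the funnel level above the neck, with the collar centred at side px (268.9,~192) and the neck at (269.5,~212). The right half shows the rim centred near top px (251,209.5). I'll check those numerically.

Run:
```python
from h import *
import pickle
f,g=pickle.load(open("p2.pkl","rb"))
P=[];c=(251,209.5); G=cv2.cvtColor(g["image"],cv2.COLOR_RGB2GRAY).astype(np.float32)
for th in np.radians(np.arange(-80,85,3)):
    rr=np.arange(25,32,.1); x=(c[0]+rr*np.cos(th)).astype(np.float32);y=(c[1]+rr*np.sin(th)).astype(np.float32)
    v=cv2.remap(G,x[None],y[None],1)[0]; i=v.argmax(); P.append((x[i],y[i]))
P=np.array(P); 
for _ in range(4):
    A=np.c_[2*P,np.ones(len(P))]; s=np.linalg.lstsq(A,(P**2).sum(1),rcond=None)[0]; rad=np.sqrt(s[2]+s[0]**2+s[1]**2)
    res=abs(np.hypot(*(P-s[:2]).T)-rad); P=P[res<max(0.6,0)]
print(s[:2],rad,len(P),onz(g,*s[:2],188))
print("jar side proj z75",proj(f,[527.3,82,75]),"axis at 130",proj(f,[527.3,82,130]), "pix/mm ~", proj(f,[527.3,92,130])-proj(f,[527.3,82,130]),proj(f,[537.3,82,130])-proj(f,[527.3,82,130]))
# jar mouth ring centre in the earlier top view (empty): crop t2 px
g1=pickle.load(open("top1.pkl","rb")); print("jar mouth expected", proj(g1,[527.3,82,79]))
```

```text
[250.90744854 208.97225121] 28.177943024125444 39 [524.84877644  81.49253325 188.        ]
jar side proj z75 [269.28283537 208.54116134] axis at 130 [268.80626617 190.62866551] pix/mm ~ [-1.44598715 -0.93285171] [ 3.14129929 -0.5205046 ]
jar mouth expected [254.26467262 215.76822981]
```

```bash
python3 -m crank '[[-0.0015,0,0.01,0,0,0,1],[-0.0015,0,0.02,0,0,0,1],[-0.0015,0,0.03,0,0,0,1],[-0.0015,0,0.038,0,0,0,1],[-0.0015,0,0.038,0,0,0,1]]'|grep -E 'pos|force'
python3 -m crank '[[0,0,0.002,0,0,0,1],[0,0,0.004,0,0,0,1],[0,0,0.006,0,0,0,1],[0,0,0.008,0,0,0,1]]'|grep -E 'pos|force'
python3 -m crank '[[0,0,0.002,0,0,0,1],[0,0,0.004,0,0,0,1],[0,0,0.004,0,0,0,1]]'|grep -E 'pos|force'
```

```text
eef_pos: [517.3, 144.1, 173.5]
contact_force: [0.1, -0.1, -1.5]
grasp_force: 70.4
eef_pos: [518.4, 144.3, 167.4]
contact_force: [-0.7, 0.1, -1.0]
grasp_force: 70.4
eef_pos: [518.1, 144.2, 163.0]
contact_force: [-0.5, 0.4, -1.2]
grasp_force: 70.4
```

```bash
python3 -m crank '[[0,0,0.002,0,0,0,1],[0,0,0.004,0,0,0,1],[0,0,0.006,0,0,0,1],[0,0,0.008,0,0,0,1]]'|grep -E 'pos|force'
python3 -m crank '[[0,0,0.001,0,0,0,1],[0,0,0.002,0,0,0,1],[0,0,0.002,0,0,0,1]]'|grep -E 'pos|force'
python3 -m crank '[[0,0,0.001,0,0,0,1],[0,0,0.002,0,0,0,1],[0,0,0.002,0,0,0,1]]'|grep -E 'pos|force'
```

```text
eef_pos: [518.3, 144.3, 155.1]
contact_force: [0.1, 0.4, -0.6]
grasp_force: 70.4
eef_pos: [518.2, 144.3, 153.1]
contact_force: [0.7, 0.0, -2.3]
grasp_force: 70.4
eef_pos: [518.5, 144.5, 151.9]
contact_force: [-1.2, 1.5, 4.9]
grasp_force: 71.6
```

Seated at the predicted height with a contact force of about 5 N. I'll release, retreat and take a look before picking up the scoops.

```bash
python3 -m crank '[[0,0,0,0,0,0,0.8],[0,0,0,0,0,0,0.6],[0,0,0,0,0,0,0.5],[0,0,0,0,0,0,0.5]]'|grep -E 'pos|force|open'
python3 -m crank '[[0,0,-0.015,0,0,0,0.5],[0,0,-0.04,0,0,0,0.5],[0,0,-0.07,0,0,0,0.5],[0,0,-0.1,0,0,0,0.4],[0,0,-0.13,0,0,0,0]]'|grep -E 'pos|force'
python3 -m crank '[[0.01,0.01,0,0,0,0,0],[0.05,0.03,0,0,0,0,0],[0.09,0.05,0,0,0,0,0],[0.13,0.07,0,0,0,0,0],[0.16,0.08,0,0,0,0,0]]'|grep -E 'pos|force'
python3 - <<'E'
from h import *
import pickle
g=cams.grab_frame("top"); pickle.dump(g,open("top3.pkl","wb")); G=cv2.cvtColor(g["image"],cv2.COLOR_RGB2GRAY).astype(np.float32)
c=proj(g,[527.3,82,125]);print(c)
P=[]
for th in np.radians(np.arange(0,360,4)):
    rr=np.arange(23,31,.1); x=(c[0]+rr*np.cos(th)).astype(np.float32);y=(c[1]+rr*np.sin(th)).astype(np.float32)
    v=cv2.remap(G,x[None],y[None],1)[0]; i=v.argmax(); P.append((x[i],y[i]))
P=np.array(P)
for _ in range(5):
    A=np.c_[2*P,np.ones(len(P))]; s=np.linalg.lstsq(A,(P**2).sum(1),rcond=None)[0]; rad=np.sqrt(s[2]+s[0]**2+s[1]**2)
    P=P[abs(np.hypot(*(P-s[:2]).T)-rad)<0.8]
print("funnel",s[:2],rad,len(P),onz(g,*s[:2],125))
a=cv2.resize(g["image"][170:290,205:445],None,fx=3.3,fy=3.3,interpolation=2)
cv2.imwrite("pics/t3.png",a[:,:,::-1])
E
```

```text
eef_pos: [518.3, 144.2, 151.2]
contact_force: [0.5, -0.4, 0.2]
opening: 0.501
grasp_force: 0.0
eef_pos: [518.1, 144.2, 282.4]
contact_force: [0.5, 0.1, 0.3]
grasp_force: 0.0
eef_pos: [344.8, 198.8, 280.3]
contact_force: [-0.2, -0.3, -0.2]
grasp_force: 0.0
[252.86078626 212.62844862]
funnel [252.97460021 213.36645228] 26.515356112072066 79 [525.6226792   81.68041186 125.        ]
```

View pics/t3.png

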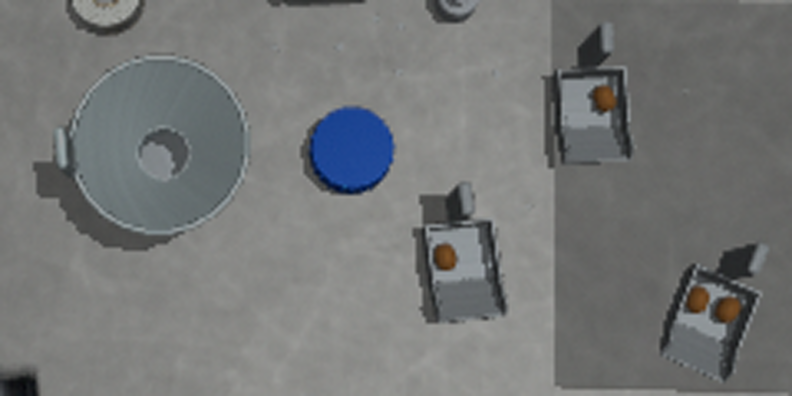

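Funnel is seated, with its rim centred at (525.6,81.7) and the tab toward +y. The scoops are unmoved, with nutmegs 1/1/2. I'll locate the handle tops next (px about (387,182), (345.6,230) and (434.7,249.4)).

```bash
cat >> h.py <<'E'
def handle(f,u,v,t=None,rad=9,show=False):
    g=cv2.cvtColor(f["image"],cv2.COLOR_RGB2GRAY); u,v=int(u),int(v)
    if show: print(g[v-9:v+10,u-9:u+10])
    m=np.zeros_like(g); m[v-rad:v+rad+1,u-rad:u+rad+1]=(g[v-rad:v+rad+1,u-rad:u+rad+1]>t)
    n,l,st,ce=cv2.connectedComponentsWithStats(m)
    k=min(range(1,n),key=lambda i:np.hypot(ce[i][0]-u,ce[i][1]-v)-st[i][4]*.1)
    ys,xs=np.nonzero(l==k); T=np.array([onz(f,x,y,80)[:2] for x,y in zip(xs,ys)]); c=T.mean(0); w,V=np.linalg.eigh(np.cov(T.T))
    a=V[:,1]*np.sign(V[0,1]); print("handle",c.round(1),"yaw(x axis)",np.degrees(np.arctan2(a[1],a[0])).round(1),"LxW",(np.sqrt(w)*3.46).round(1),len(xs))
    return c,np.arctan2(a[1],a[0])
E
python3 - <<'E'
from h import *
import pickle
f=pickle.load(open("top3.pkl","rb"))
handle(f,345.6,230,150,show=True); handle(f,434.7,249.4,150,show=True); handle(f,386.8,182,150)
E
```

```text
[[138 137 139 141 142 141 143 141 141 140 139 140 141 142 145 145 143 141
  142]
 [138 139 139 141 142 143 143 144 141 142 141 140 141 145 147 144 142 141
  142]
 [137 137 138 140 141 142 143 142 140 140 140 140 141 143 145 142 140 140
  141]
 [139 136 137 138 140 142 141 140 139 138 142 142 145 147 145 142 141 140
  140]
 [139 137 136 138 140 140 141 138 114 110 119 122 144 145 143 142 142 141
  141]
 [137 138 138 139 141 141 141  82 101 127 132 120 145 144 140 143 141 142
  142]
 [138 139 139 140 142 142  82  43  94 126 137 125 144 143 140 142 143 145
  146]
 [137 139 140 141 145  84  46  41  87 127 135 121 118 143 143 145 146 146
  145]
 [ 85  84  85  86  78  47  41  37  78 125 133 124  95 146 149 146 145 145
  143]
 [ 74  74  74  69  45  40  39  40  62 119 131 129 111 147 149 146 143 142
  143]
 [ 74  74  76  75  44  39  40  40  48 115 134 132 124 146 148 145 144 143
  143]
 [ 75  73  74  75  43  41  41  42  43 108 133 133 118 146 150 148 146 147
  144]
 [ 73  77  76  77  52  40  40  43  38 102 134 135 117 148 152 152 150 148
  144]
 [ 75  75  77  78  61  42  41  40  39  91 112 1
[... 1566 characters left out ...]
1  44  43  41  44  90 104 104 105 107 105 105 104 102 102
  102]
 [ 64  49  44  62  85  97 100 101 102 103 104 103 104 106 106 106 103 103
  101]
 [ 40  85 133 116 101 102 102 104 104 103 102 103 104 105 106 104 104 102
  102]
 [ 44  48  56  63 130 132 103 102 101 103 102 103 103 102 103 103 103 103
  101]
 [ 64  51  41  43  59  60  99 135 113 104 104 103 102 100 102 102 102 102
  101]
 [138  77  64  48  43  40  50  58  94 132 128 104 104 103 103 101 102 102
  103]]Traceback (most recent call last):
  File "<stdin>", line 4, in <module>
  File "h.py", line 32, in handle
    k=min(range(1,n),key=lambda i:np.hypot(ce[i][0]-u,ce[i][1]-v)-st[i][4]*.1)
ValueError: min() iterable argument is empty
```

Run:
```python
from h import *
import pickle
f=pickle.load(open("top3.pkl","rb"))
def H(c,b,t):
    P,Q,S=[onz(f,*x,80)[:2] for x in(c,b,t)]; d=S-Q; print(P.round(1),np.degrees(np.arctan2(d[1],d[0])).round(1),np.hypot(*d).round(1))
H((346.1,229.5),(346.7,234.3),(345.6,224.7)); H((434.6,248.2),(433.2,252.5),(436,244))
# bowl: back wall / side wall top corners at z=31 for B from t3 pixels
c=lambda x,y:(205+x/3.3,170+y/3.3)
for n,q in dict(B=[(427,224),(490,222),(437,318),(503,310)],C=[(697,266),(759,292),(663,352),(727,379)],A=[(560,70),(627,67),(566,160),(630,156)]).items():
    W=[onz(f,*c(*x),31)[:2] for x in q[:2]]; m=(W[0]+W[1])/2
    L=[onz(f,*c(*x),22)[:2] for x in q[2:]]; k=(L[0]+L[1])/2; d=m-k; print(n,"back",m.round(0),"lip",k.round(0),"yaw",np.degrees(np.arctan2(d[1],d[0])).round(1),np.hypot(*d).round(0),"backwidth",np.hypot(*(W[0]-W[1])).round(0))
g=cv2.cvtColor(f["image"],cv2.COLOR_RGB2GRAY);print(g[174:192,379:395])
go([490,-150,200],[3.1416,0,0])
```

```text
[ 500.1 -133.8] 6.5 22.6
[ 461.9 -337.5] -19.7 21.0
B back [ 486. -135.] lip [ 420. -145.] yaw 8.4 67.0 backwidth 47.0
C back [ 450. -332.] lip [ 387. -309.] yaw -20.1 67.0 backwidth 48.0
A back [ 606. -237.] lip [ 539. -241.] yaw 3.8 67.0 backwidth 50.0
[[107 107 105 104 105 102 100 100 100 100 101  99 101 102 104 103]
 [105 107 107 106 108 104 101 101 102 103 101  99 100 103 103 104]
 [103 105 107 109 107 105 102 102 102 107 105 100 100 102 102 102]
 [103 104 105 107 107 105 103  88  99 120 126 115 101 102 103 103]
 [103 103 106 104 107 105  89  46  95 124 128 115 100 103 104 106]
 [101 102 103 103 104  88  50  37  93 127 128 120 104 102 104 104]
 [103 101 101 102  88  48  41  38  93 126 127 122 103 104 103 104]
 [103 103 101  89  51  39  40  39  86 127 127 113 101 103 103 102]
 [101 100 101  52  41  39  40  41  82 129 128 117 101 101 100 103]
 [102 102  52  40  40  38  40  41  80 130 129 117 102 100 100 101]
 [104  53  42  40  38  39  41  39  77 130 132 120 101 100  99 101]
 [104  44  40  39  39  40  42  40  56 104 105 104 100  98 100 101]
 [105  48  40  40  39  39  40  42  45  49  52  98  99 101 100 104]
 [105  52  40  40  40  40  41  42  42  43  94  99  99 101 101 103]
 [104  53  42  41  40  40  42  42  43  95 102 102 100 101 100 100]
 [105  53  40  40  43  42  42  44  96 101 101 100 101 100  99 100]
 [ 73  59  51  51  57  57  71 109 115 117 115 116 129 129 137 133]
 [ 84  80  62  59  53  51  50  56  56  57  55  55  59  58  55 138]]
at [341.2 198.4 279.9] [-3.142 -0.005 -2.986] q [ 5.210e-01 -5.200e-02  2.050e+00  2.000e-03  1.149e+00 -1.206e+00] F [-3.3 -2.5 -0.9] t 36.8
shift [-0.0935 -0.3672  0.0795] rot [ 7.3000e-03 -7.0000e-04 -2.9861e+00]
```

Run:
```python
from h import *
go([500,-134,260],[3.1416,0,0.131-3.1416])
import pickle
f=pickle.load(open("top3.pkl","rb")); print("A",onz(f,388.6,181,80))
```

```text
at [341.2 198.4 279.9] [-3.142 -0.005 -2.986] q [ 5.210e-01 -5.200e-02  2.050e+00  2.000e-03  1.149e+00 -1.206e+00] F [-3.3 -2.5 -0.9] t 36.8
shift [-0.1055 -0.353   0.0194] rot [-0.0001 -0.0049  0.0245]
A [ 618.71452387 -234.48957037   80.        ]
```

```bash
python3 -m crank '[[-0.008,-0.027,0,0,0,0,0],[-0.018,-0.06,0,0,0,0,0],[-0.03,-0.1,0,0,0,0,0],[-0.042,-0.14,0,0,0,0,0],[-0.053,-0.18,0,0,0,0,0]]'|grep -E 'pos|force'
python3 -m crank '[[-0.011,-0.04,0,0,0,0,0],[-0.022,-0.08,0,0,0,0,0],[-0.033,-0.12,0.01,0,0,0,0],[-0.045,-0.15,0.04,0,0,0.012,0],[-0.0525,-0.173,0.08,0,0,0.024,0]]'|grep -E 'pos|force'
python3 -m crank '[[0,0,0.02,0,0,0,0],[0,0,0.04,0,0,0,0.2],[0,0,0.06,0,0,0,0.3]]'|grep -E 'pos|force'
python3 - <<'E'
from h import *
go([500,-134,60],[3.1416,0,0.131-3.1416])
f=cams.grab_frame("side"); print(proj(f,[500,-134,80]))
crop(f,240,170,400,290,5,"pics/s4.png")
E
```

```text
eef_pos: [428.0, 27.6, 280.7]
contact_force: [0.9, 1.1, -0.1]
grasp_force: 0.0
eef_pos: [508.4, -135.9, 201.2]
contact_force: [0.3, 0.1, -0.1]
grasp_force: 0.0
eef_pos: [505.8, -133.7, 139.4]
contact_force: [0.9, 0.3, 0.2]
grasp_force: 0.0
at [ 505.8 -133.7  139.4] [ 3.141e+00 -1.000e-03 -3.011e+00] q [-0.261  0.337  1.946  0.     0.861 -1.963] F [0.9 0.3 0.2] t 38.1
shift [0.0057 0.0005 0.0795] rot [ 0.0007 -0.0015 -0.0003]
[295.64782753 234.72129493]
```

View pics/s4.png

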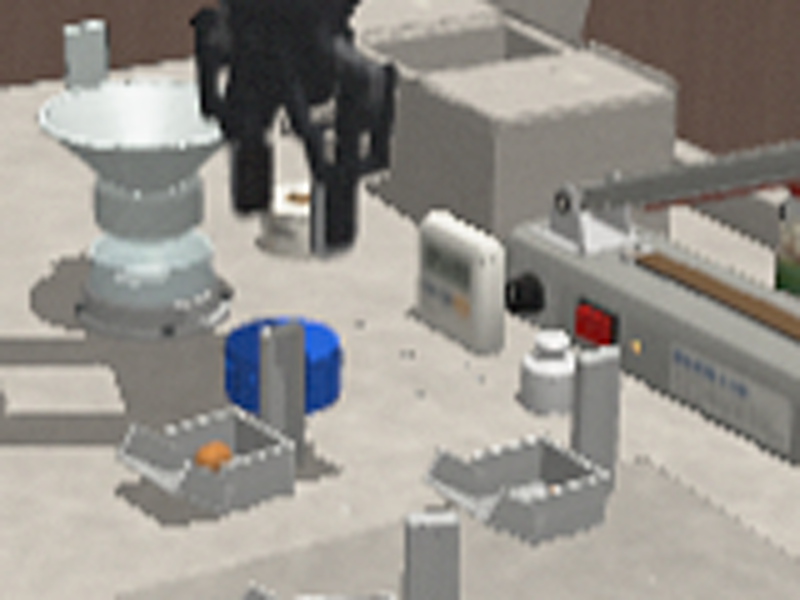

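Handle B's top is in the side view at px (296.2,235.6) against a predicted (295.6,234.7), and the funnel is upright on the jar. I'll descend and grip the handle.

```bash
python3 -m crank '[[0.003,0,0.017,0,0,0,0.5],[0.0057,0.0005,0.034,0,0,0,0.5],[0.0057,0.0005,0.05,0,0,0,0.5],[0.0057,0.0005,0.066,0,0,0,0.5],[0.0057,0.0005,0.078,0,0,0,0.5]]'|grep -E 'pos|force'
python3 -m crank '[[0,0,0,0,0,0,1],[0,0,0,0,0,0,1],[0,0,0,0,0,0,1],[0,0,0,0,0,0,1],[0,0,0,0,0,0,1]]' 90
python3 -m crank '[[0,0,-0.005,0,0,0,1],[0,0,-0.015,0,0,0,1],[0,0,-0.035,0,0,0,1],[0,0,-0.055,0,0,0,1],[0,0,-0.08,0,0,0,1]]'|grep -E 'pos|force'
python3 -m crank '[[0,0,-0.025,0,0,0,1],[0,0,-0.05,0,0,0,1],[0,0,-0.075,0,0,0,1],[0,0,-0.1,0,0,0,1],[0,0,-0.12,0,0,0,1]]'
python3 - <<'E'
from h import *
a=0.155; r_=R.from_euler('z',a)
C=np.array([525.6,82,0])
# pour: lip at C + back*e, height zl, tilt th; print tool-frame rows from the level start pose
e=np.array([np.cos(a),np.sin(a),0])
for th,back,zl in((0,30,175),(0,30,160),(35,30,155),(60,25,148),(80,22,145)):
    t=np.radians(th); lip=C+e*back+[0,0,zl]
    off=-(83*np.cos(t)-38*np.sin(t)); tcp=lip-e*off+np.array([0,0,83*np.sin(t)+38*np.cos(t)]); print(th,tcp.round(1))
go(C+e*113+[0,0,213],[3.1416,0,a-3.1416])
E
```

```text
eef_pos: [500.4, -133.8, 62.4]
contact_force: [0.2, 0.6, 0.2]
grasp_force: 0.0
clock: 39.15
eef_pos: [501.3, -134.2, 63.8]
tcp_rot: [-3.141, 0.001, -3.01]
contact_force: [0.1, 0.5, 0.5]
opening: 0.103
grasp_force: 87.6
eef_pos: [500.5, -134.0, 144.4]
contact_force: [0.6, -1.1, -1.7]
grasp_force: 87.6
clock: 40.15
eef_pos: [501.0, -134.1, 265.7]
tcp_rot: [-3.141, 0.002, -3.01]
contact_force: [-0.9, 0.3, 0.0]
opening: 0.103
grasp_force: 87.6
0 [637.2  99.4 213. ]
0 [637.2  99.4 198. ]
35 [600.9  93.8 233.7]
60 [558.8  87.2 238.9]
80 [524.6  81.8 233.3]
at [ 501.  -134.1  265.7] [-3.141e+00  2.000e-03 -3.010e+00] q [-0.264  0.17   1.843  0.     1.127 -1.966] F [-0.9  0.3  0. ] t 40.1
shift [-0.1656  0.2138  0.0529] rot [-0.0007  0.0016 -0.0238]
```

The scoop is held. Before pouring I'll check that the wrist can reach the tipped pose. Small test tilts will show the wrist geometry, which I then fit.

```bash
python3 -m crank '[[0,0,0,0,-0.06,0,1],[0,0,0,0,-0.12,0,1],[0,0,0,0,-0.18,0,1],[0,0,0,0,-0.18,0,1],[0,0,0,0,-0.18,0,1]]' >/dev/null
python3 -c "
from h import *
s=r.sense();print(s['qpos'].tolist(),s['eef_pos'].tolist(),s['tcp_rot'].tolist())"
python3 -m crank '[[0,0,0,0,0.06,0,1],[0,0,0,0,0.12,0,1],[0,0,0,0,0.18,0,1]]' >/dev/null
python3 -m crank '[[0,0,0,-0.06,0,0,1],[0,0,0,-0.12,0,0,1],[0,0,0,-0.18,0,0,1],[0,0,0,-0.18,0,0,1],[0,0,0,-0.18,0,0,1]]' >/dev/null
python3 -c "
from h import *
s=r.sense();print(s['qpos'].tolist(),s['eef_pos'].tolist(),s['tcp_rot'].tolist())"
python3 -m crank '[[0,0,0,0.06,0,0,1],[0,0,0,0.12,0,0,1],[0,0,0,0.18,0,0,1],[0,0,0,0.18,0,0,1]]' 
python3 -c "
from h import *
s=r.sense();print(s['qpos'].tolist(),s['eef_pos'].tolist(),s['tcp_rot'].tolist())"
```

```text
[-0.3125085622526376, 0.09179251698162184, 1.9518562081769957, 0.09468682810761579, 0.9377262124518934, -2.0639894456431134] [500.6407485171949, -134.2489498592826, 263.99601589359986] [-3.141315876783587, 0.17925116293015053, -3.010800582620645]
[-0.3625530876995793, 0.21934332382585087, 1.7993184313836101, 0.16714354798087336, 1.2138452068644046, -2.1294397309382793] [501.137217997946, -134.52092876763933, 263.15208706776576] [2.9630364026634695, -0.0012255419090900777, -3.0110490309986213]
clock: 41.85
eef_pos: [500.9, -132.8, 263.7]
tcp_rot: [-3.139, 0.0, -3.008]
contact_force: [0.0, -0.5, -0.6]
opening: 0.105
grasp_force: 87.9
[-0.26087187521805255, 0.17212989944213306, 1.8453234895251058, -0.002218028256950513, 1.1230106857919788, -1.9642244337251822] [500.8950859103656, -132.83393869386796, 263.73030271552096] [-3.1393127741593094, 0.0002745900060912021, -3.008076895824942]
```

```bash
cat > kin.py <<'E'
from h import *
from scipy.optimize import least_squares
D=[([-1.22336,.353559,1.634059,0,1.15521,-.00241],[214.07,-586.76,249.65],[-3.14036,0,.34984]),
([.155,.212,1.827,0,1.102,1.376],[527.6,83.8,250.2],[3.141,0,.35]),
([.497,.525,1.448,0,1.167,-1.232],[629.4,343.4,214.3],[3.141,.001,-2.983]),
([.151,.289,1.893,0,.96,-1.488],[526.9,81.9,183.2],[-3.141,0,-3.073]),
([.521,-.052,2.05,.002,1.149,-1.206],[341.2,198.4,279.9],[-3.142,-.005,-2.986]),
([.152,.45,1.961,0,.73,2.141],[527.5,82.1,74.7],[-3.141,-.001,-.418]),
([-.31250856,.09179252,1.95185621,.09468683,.93772621,-2.06398945],[500.64,-134.25,263.996],[-3.141316,.179251,-3.010801]),
([-.36255309,.21934332,1.79931843,.16714355,1.21384521,-2.12943974],[501.137,-134.521,263.152],[2.963036,-.001226,-3.011049]),
([-.26087188,.1721299,1.84532349,-.00221803,1.12301069,-1.96422443],[500.895,-132.834,263.73],[-3.139313,.000275,-3.008077])]
def fk(q,k,s4=1):
    r0,h,L1,a,L2,Lt=k
    A=R.from_euler('z',q[0])*R.from_euler('y',q[1]); B=A*R.from_euler('y',q[2]); C=B*R.from_euler('z',s4*q[3])*R.from_euler('y',q[4])
    p=R.from_euler('z',q[0]).apply([r0,0,h])+A.apply([0,0,L1])+B.apply([a,0,L2])+C.apply([0,0,Lt])
    return p,C*R.from_euler('z',q[5]+np.pi/2)
def fit(s4):
    f=lambda k:np.concatenate([fk(q,k,s4)[0]-p for q,p,o in D]); return least_squares(f,[0,400,400,0,400,200])
S4=1; _f=fit(S4); K=_f.x
LO=np.array([-2.63,-.92,.06,-1.3,0,-3.02]);HI=np.array([2.63,2.1,2.66,4.44,2.69,3.02])
def ik(p,Rt,q0):
    def f(q):
        P,O=fk(q,K,S4); return np.r_[(P-p)/100,(O.inv()*Rt).as_rotvec()]
    s=least_squares(f,np.clip(q0,LO+.01,HI-.01),bounds=(LO,HI)); return s.x,np.abs(s.fun).max()
if __name__=="__main__":
    for s in(1,-1):
        x=fit(s); print(s,x.x.round(1),np.abs(x.fun).max())
        for q,p,o in D[1:2]+D[-3:]: print((fk(q,x.x,s)[1].inv()*R.from_euler('xyz',o)).as_rotvec().round(3))
E
python3 kin.py
```

```text
1 [2.000e-01 2.987e+02 5.681e+02 5.800e+01 4.937e+02 3.291e+02] 1.7097719251147794
[-0.    -0.001 -0.   ]
[-0.  0.  0.]
[-0.  0.  0.]
[-0. -0.  0.]
-1 [  5.2 -15.1 538.2  42.8 491.1   0. ] 59.30658275343808
[-0.    -0.001 -0.   ]
[-0.134 -0.072  0.112]
[-0.266 -0.166  0.117]
[ 0.004  0.002 -0.002]
```

The fit is good (within 1.7 mm), and the tool is 329 mm long from the wrist. I'll scan pour headings for a path inside the joint limits.

```bash
cat > pour.py <<'E'
from kin import *
C=np.array([525.8,82.,0]); DN=41.5
def path(phi,flip,n=17,thmax=80,back=(30,22),zl=(165,148)):
    e=np.array([np.cos(phi),np.sin(phi),0]); out=[]
    for i in range(n):
        s=i/(n-1); t=np.radians(thmax*s); lip=C+e*(back[0]+(back[1]-back[0])*s)+[0,0,zl[0]+(zl[1]-zl[0])*s]
        p=lip+e*(83*np.cos(t)-DN*np.sin(t))+[0,0,83*np.sin(t)+DN*np.cos(t)]
        yaw=phi+(np.pi if flip else 0)
        O=R.from_euler('xyz',[np.pi,0,yaw])*R.from_euler('y',(-t if flip else t)); out.append((t,p,O))
    return out
if __name__=="__main__":
    for deg in range(-180,180,15):
        for flip in(0,1):
            ph=np.radians(deg); P=path(ph,flip); q=np.array([np.arctan2(P[0][1][1],P[0][1][0]),.2,1.8,0,1.1,0]); q[5]=(q[0]+np.pi/2-ph-flip*np.pi+np.pi)%(2*np.pi)-np.pi
            Q=[];E=[]
            for t,p,O in P:
                q,er=ik(p,O,q); Q.append(q);E.append(er)
            Q=np.array(Q); mg=np.minimum(Q-LO,HI-Q).min()
            if max(E)<.01: print(deg,flip,"err",round(max(E),4),"margin",mg.round(2),"maxstep",np.abs(np.diff(Q,axis=0)).max().round(2),"end",Q[-1].round(2))
E
python3 pour.py
```

```text
-180 0 err 0.0 margin 0.3 maxstep 0.11 end [ 0.1   0.99  1.15  0.14  2.39 -1.45]
-180 1 err 0.0 margin 0.3 maxstep 0.11 end [0.1  0.99 1.15 0.14 2.39 1.69]
-165 0 err 0.0 margin 0.3 maxstep 0.11 end [ 0.2   0.99  1.15 -0.1   2.39 -1.65]
-165 1 err 0.0 margin 0.3 maxstep 0.11 end [ 0.2   0.99  1.15 -0.1   2.39  1.49]
-150 0 err 0.0 margin 0.35 maxstep 0.1 end [ 0.3   0.97  1.19 -0.32  2.34 -1.84]
-150 1 err 0.0 margin 0.35 maxstep 0.1 end [ 0.3   0.97  1.19 -0.32  2.34  1.31]
-135 0 err 0.0 margin 0.44 maxstep 0.09 end [ 0.39  0.94  1.27 -0.51  2.25 -1.98]
-135 1 err 0.0 margin 0.44 maxstep 0.09 end [ 0.39  0.94  1.27 -0.51  2.25  1.16]
-120 0 err 0.0 margin 0.37 maxstep 0.11 end [ 0.49  0.89  1.38 -0.66  2.13 -2.07]
-120 1 err 0.0 margin 0.56 maxstep 0.11 end [ 0.49  0.89  1.38 -0.66  2.13  1.07]
-105 0 err 0.0 margin 0.09 maxstep 0.12 end [ 0.58  0.83  1.52 -0.8   1.98 -2.11]
-105 1 err 0.0 margin 0.5 maxstep 0.12 end [ 0.58  0.83  1.52 -0.8   1.98  1.03]
-90 1 err 0.0 margin 0.37 maxstep 0.12 end [ 0.66  0.76  1.68 -0.93  1.83  1.02]
-75 1 err 0.0 margin 0.22 maxstep 0.12 end [ 0.7
[... 618 characters left out ...]
maxstep 0.12 end [-0.37  0.75  1.71  0.96  1.8  -1.02]
120 0 err 0.0 margin 0.73 maxstep 0.12 end [-0.29  0.82  1.55  0.82  1.96 -1.02]
120 1 err 0.0 margin 0.04 maxstep 0.12 end [-0.29  0.82  1.55  0.82  1.96  2.12]
135 0 err 0.0 margin 0.59 maxstep 0.11 end [-0.2   0.88  1.41  0.69  2.1  -1.06]
135 1 err 0.0 margin 0.32 maxstep 0.11 end [-0.2   0.88  1.41  0.69  2.1   2.08]
150 0 err 0.0 margin 0.46 maxstep 0.09 end [-0.1   0.93  1.29  0.54  2.23 -1.14]
150 1 err 0.0 margin 0.46 maxstep 0.09 end [-0.1   0.93  1.29  0.54  2.23  2.  ]
165 0 err 0.0 margin 0.36 maxstep 0.1 end [-0.    0.97  1.2   0.35  2.33 -1.28]
165 1 err 0.0 margin 0.36 maxstep 0.1 end [-0.    0.97  1.2   0.35  2.33  1.87]
```

Pouring with the handle toward heading −105° works with good margins. I'll rotate the scoop there at height and then compute the tipping rows.

```bash
python3 -m crank '[[0,0,0,0,0,0.06,1],[0,0,0,0,0,0.17,1],[0,0,0,0,0,0.29,1],[0,0,0,0,0,0.41,1],[0,0,0,0,0,0.52,1]]'|grep -E 'pos|force'
python3 -m crank '[[0,0,0,0,0,0.12,1],[0,0,0,0,0,0.24,1],[0,0,0,0,0,0.36,1],[0,0,0,0,0,0.48,1],[0,0,0,0,0,0.6,1]]'|grep -E 'pos|force'
python3 -m crank '[[0,0,0,0,0,0.12,1],[0,0,0,0,0,0.24,1],[0,0,0,0,0,0.36,1],[0,0,0,0,0,0.48,1],[0,0,0,0,0,0.6,1]]'|grep -E 'pos|force'
python3 -m crank '[[0,0,0,0,0,0.08,1],[0,0,0,0,0,0.16,1],[0,0,0,0,0,0.21,1],[0,0,0,0,0,0.24,1],[0,0,0,0,0,0.24,1]]'
cat > rows.py <<'E'
from pour import *
P=path(np.radians(-105),1)
go(P[0][1]+[0,0,50],[np.pi,0,np.radians(75)])
for k0 in range(0,16,4):
    p0,O0=P[k0][1:]; print("call",k0)
    for t,p,O in P[k0+1:k0+5]: print(round(np.degrees(t)),(O0.inv().apply(p-p0)/1000).round(4),(O0.inv()*O).as_rotvec().round(3))
E
python3 rows.py
```

```text
eef_pos: [501.0, -134.0, 263.4]
contact_force: [-0.2, -0.8, -1.3]
grasp_force: 88.0
eef_pos: [501.0, -134.0, 263.4]
contact_force: [-0.3, 0.1, -1.8]
grasp_force: 88.0
eef_pos: [501.0, -134.0, 263.4]
contact_force: [0.5, 0.0, -0.1]
grasp_force: 88.0
clock: 43.85
eef_pos: [501.0, -134.1, 263.4]
tcp_rot: [-3.141, -0.0, 1.313]
contact_force: [1.3, -0.9, -0.5]
opening: 0.103
grasp_force: 88.0
at [ 501.  -134.1  263.4] [-3.141 -0.     1.313] q [-0.265  0.174  1.844  0.     1.124 -0.007] F [ 1.3 -0.9 -0.5] t 43.9
shift [ 0.1023 -0.0316  0.0069] rot [-0.0002 -0.0003  0.0039]
call 0
5 [ 0.0044  0.     -0.006 ] [ 0.    -0.087 -0.   ]
10 [ 0.0095 -0.     -0.0117] [-0.    -0.175 -0.   ]
15 [ 0.0151  0.     -0.0169] [ 0.    -0.262 -0.   ]
20 [ 0.0212  0.     -0.0216] [ 0.    -0.349  0.   ]
call 4
25 [ 0.0048 -0.     -0.0062] [-0.    -0.087  0.   ]
30 [ 0.0101  0.     -0.0121] [ 0.    -0.175 -0.   ]
35 [ 0.0161 -0.     -0.0176] [-0.    -0.262 -0.   ]
40 [ 0.0225  0.     -0.0226] [-0.    -0.349 -0.   ]
call 8
45 [ 0.005  -0.     -0.0066] [ 0.    -0.087  0.   ]
50 [ 0.0106 -0.     -0.0128] [ 0.    -0.175 -0.   ]
55 [ 0.0168  0.     -0.0186] [ 0.    -0.262 -0.   ]
60 [ 0.0235 -0.     -0.0239] [ 0.    -0.349 -0.   ]
call 12
65 [ 0.0051  0.     -0.007 ] [ 0.    -0.087  0.   ]
70 [ 0.0108  0.     -0.0136] [-0.    -0.175  0.   ]
75 [ 0.0171  0.     -0.0198] [ 0.    -0.262  0.   ]
80 [ 0.0239  0.     -0.0255] [ 0.    -0.349  0.   ]
```

```bash
python3 -m crank '[[0.01,-0.003,0,0,0,0,1],[0.035,-0.011,0,0,0,0.002,1],[0.06,-0.019,0,0,0,0.004,1],[0.085,-0.026,0.005,0,0,0.004,1],[0.1023,-0.0316,0.007,0,0,0.004,1]]'|grep -E 'pos|force'
python3 -m crank '[[0,0,0.01,0,0,0,1],[0,0,0.025,0,0,0,1],[0,0,0.04,0,0,0,1],[0,0,0.05,0,0,0,1],[0,0,0.05,0,0,0,1]]'
python3 -c "
from pour import *
go(path(np.radians(-105),1)[0][1],[np.pi,0,np.radians(75)])"
```

```text
eef_pos: [496.0, -25.1, 256.1]
contact_force: [1.4, -0.3, -2.2]
grasp_force: 88.0
clock: 44.85
eef_pos: [495.4, -27.3, 204.8]
tcp_rot: [-3.139, 0.001, 1.309]
contact_force: [-0.5, 0.4, -1.0]
opening: 0.102
grasp_force: 88.0
at [495.4 -27.3 204.8] [-3.139e+00  1.000e-03  1.309e+00] q [-0.058  0.208  1.947 -0.     0.989  0.204] F [-0.5  0.4 -1. ] t 44.9
shift [ 0.0004  0.001  -0.0017] rot [-0.0028  0.0006 -0.    ]
```

```bash
python3 -m crank '[[0.0044,0,-0.006,0,-0.087,0,1],[0.0095,0,-0.0117,0,-0.175,0,1],[0.0151,0,-0.0169,0,-0.262,0,1],[0.0212,0,-0.0216,0,-0.349,0,1]]' |grep -E 'pos|force'
python3 -m crank '[[0.0048,0,-0.0062,0,-0.087,0,1],[0.0101,0,-0.0121,0,-0.175,0,1],[0.0161,0,-0.0176,0,-0.262,0,1],[0.0225,0,-0.0226,0,-0.349,0,1]]' |grep -E 'pos|force'
python3 -m crank '[[0.005,0,-0.0066,0,-0.087,0,1],[0.0106,0,-0.0128,0,-0.175,0,1],[0.0168,0,-0.0186,0,-0.262,0,1],[0.0235,0,-0.0239,0,-0.349,0,1]]' |grep -E 'pos|force'
python3 -m crank '[[0.0051,0,-0.007,0,-0.087,0,1],[0.0108,0,-0.0136,0,-0.175,0,1],[0.0171,0,-0.0198,0,-0.262,0,1],[0.0239,0,-0.0255,0,-0.349,0,1],[0.0239,0,-0.0255,0,-0.349,0,1]]'
python3 -m crank '[[0,0,0,0,0,0,1],[0,0,0,0,0,0,1],[0,0,0,0,0,0,1],[0,0,0,0,0,0,1],[0,0,0,0,0,0,1]]' |grep -E 'pos|force|rot'
python3 - <<'E'
from h import *
f=cams.grab_frame("side"); g=cams.grab_frame("top")
a=cv2.resize(f["image"][130:260,210:340],None,fx=3,fy=3,interpolation=2); b=cv2.resize(g["image"][150:280,190:320],None,fx=3,fy=3,interpolation=2)
cv2.imwrite("pics/pour.png",np.hstack([a,b])[:,:,::-1])
hsv=lambda im:cv2.cvtColor(im,cv2.COLOR_RGB2HSV)
for n,x in(("side",f),("top",g)):
    h=hsv(x["image"]); m=((h[...,0]<18)&(h[...,1]>150)&(h[...,2]>70)).astype(np.uint8); k,l,s,c=cv2.connectedComponentsWithStats(m)
    print(n,[(c[i].round(0).tolist(),int(s[i][4])) for i in range(1,k) if 8<s[i][4]<300])
E
```

```text
eef_pos: [502.8, -6.7, 229.2]
contact_force: [-0.3, 0.2, -1.9]
grasp_force: 87.9
eef_pos: [510.2, 21.8, 242.4]
contact_force: [0.4, -0.3, -2.4]
grasp_force: 88.0
eef_pos: [518.8, 54.3, 245.2]
contact_force: [0.4, -0.7, -0.8]
grasp_force: 88.0
clock: 46.55
eef_pos: [526.9, 87.1, 234.4]
tcp_rot: [-3.125, 1.399, 1.326]
contact_force: [-0.2, 0.1, -1.4]
opening: 0.107
grasp_force: 88.1
eef_pos: [527.0, 86.1, 237.3]
tcp_rot: [3.137, 1.395, 1.304]
contact_force: [0.1, -0.1, -1.2]
grasp_force: 88.1
side [([540.0, 155.0], 28), ([442.0, 161.0], 12), ([455.0, 164.0], 17), ([479.0, 170.0], 29), ([358.0, 234.0], 41), ([309.0, 298.0], 33), ([422.0, 362.0], 106), ([409.0, 390.0], 55)]
top [([386.0, 71.0], 126), ([361.0, 77.0], 245), ([334.0, 151.0], 15), ([388.0, 199.0], 30), ([514.0, 222.0], 9), ([524.0, 235.0], 71), ([416.0, 261.0], 32), ([425.0, 263.0], 32), ([546.0, 263.0], 37)]
```

View pics/pour.png

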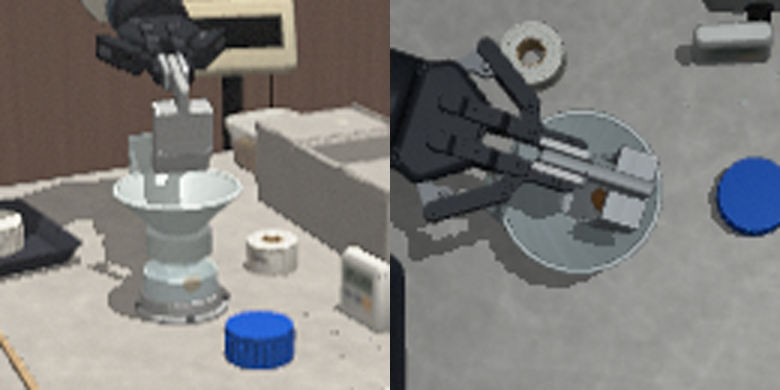

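The left half shows the nutmeg in the jar, seen through the glass at about side px (273,225). The scoop hangs tipped over the funnel (top px (260,216)) with the funnel undisturbed. Now I'll tip it back and return it to its place.

```bash
cat > back.py <<'E'
from pour import *
P=path(np.radians(-105),1,n=11)[::-1]
for k0 in (0,5):
    p0,O0=P[k0][1:]; print("call",k0)
    for t,p,O in P[k0+1:k0+6]: print(round(np.degrees(t)),(O0.inv().apply(p-p0)/1000).round(4),(O0.inv()*O).as_rotvec().round(3))
E
python3 back.py
```

```text
call 0
72 [-0.0068  0.      0.0124] [-0.    0.14  0.  ]
64 [-0.0118  0.      0.0255] [-0.     0.279 -0.   ]
56 [-0.0151  0.      0.0388] [-0.     0.419 -0.   ]
48 [-0.0166 -0.      0.0523] [-0.     0.559  0.   ]
40 [-0.0163  0.      0.0655] [-0.     0.698 -0.   ]
call 5
32 [-0.0067 -0.      0.0112] [0.   0.14 0.  ]
24 [-0.0116 -0.      0.0229] [ 0.     0.279 -0.   ]
16 [-0.0148 -0.      0.035 ] [0.    0.419 0.   ]
8 [-0.0162 -0.      0.0471] [0.    0.559 0.   ]
0 [-0.0158 -0.      0.0591] [0.    0.698 0.   ]
```

```bash
python3 -m crank '[[-0.0068,0,0.0124,0,0.14,0,1],[-0.0118,0,0.0255,0,0.279,0,1],[-0.0151,0,0.0388,0,0.419,0,1],[-0.0166,0,0.0523,0,0.559,0,1],[-0.0163,0,0.0655,0,0.698,0,1]]' |grep -E 'pos|force'
python3 -m crank '[[-0.0067,0,0.0112,0,0.14,0,1],[-0.0116,0,0.0229,0,0.279,0,1],[-0.0148,0,0.035,0,0.419,0,1],[-0.0162,0,0.0471,0,0.559,0,1],[-0.0158,0,0.0591,0,0.698,0,1]]'|grep -E 'pos|force|rot'
python3 -m crank '[[-0.005,0,-0.02,0,0,0,1],[-0.03,-0.013,-0.03,0,0,0,1],[-0.06,-0.026,-0.03,0,0,0,1],[-0.09,-0.039,-0.03,0,0,0,1],[-0.1205,-0.0516,-0.03,0,0,0,1]]'|grep -E 'pos|force'
python3 -m crank '[[0,0,0.03,0,0,0,1],[0,0,0.06,0,0,0,1],[0,0,0.09,0,0,0,1],[0,0,0.12,0,0,0,1],[0,0,0.14,0,0,0,1]]'|grep -E 'pos|force'
python3 -c "
from h import *
go([415,-130,65],[np.pi,0,np.radians(75)])"
```

```text
eef_pos: [509.7, 21.4, 242.1]
contact_force: [-0.2, 0.6, -0.7]
grasp_force: 88.0
eef_pos: [496.8, -27.6, 207.3]
tcp_rot: [3.138, -0.005, 1.309]
contact_force: [-0.4, 0.6, -1.9]
grasp_force: 87.9
eef_pos: [414.1, -130.9, 236.4]
contact_force: [0.4, -0.5, -1.9]
grasp_force: 88.1
eef_pos: [414.2, -129.9, 94.7]
contact_force: [-0.1, -1.0, -0.6]
grasp_force: 88.0
at [ 414.2 -129.9   94.7] [-3.139  0.     1.309] q [-0.307  0.297  2.157 -0.     0.69  -0.045] F [-0.1 -1.  -0.6] t 49.1
shift [0.0001 0.0009 0.0297] rot [-0.0022  0.0001 -0.    ]
```

```bash
python3 -m crank '[[0,0,0.01,0,0,0,1],[0,0,0.02,0,0,0,1],[0,0,0.026,0,0,0,1],[0,0,0.029,0,0,0,1],[0,0,0.029,0,0,0,1]]'|grep -E 'pos|force'
python3 -m crank '[[0,0,0.001,0,0,0,1],[0,0,0.002,0,0,0,1],[0,0,0.003,0,0,0,1],[0,0,0.003,0,0,0,1]]'|grep -E 'pos|force'
```

```text
eef_pos: [415.6, -130.2, 67.4]
contact_force: [-0.4, 0.4, -1.3]
grasp_force: 88.0
eef_pos: [415.5, -130.1, 64.3]
contact_force: [-0.4, -1.6, -1.0]
grasp_force: 88.0
```

```bash
python3 -m crank '[[0,0,0.001,0,0,0,1],[0,0,0.0015,0,0,0,1],[0,0,0.0015,0,0,0,1]]'|grep -E 'pos|force'
python3 -m crank '[[0,0,0,0,0,0,0.8],[0,0,0,0,0,0,0.6],[0,0,0,0,0,0,0.5],[0,0,0,0,0,0,0.5]]'|grep -E 'pos|force|open'
python3 -m crank '[[0,0,-0.02,0,0,0,0.5],[0,0,-0.05,0,0,0,0.5],[0,0,-0.08,0,0,0,0.5],[0,0,-0.11,0,0,0,0.5],[0,0,-0.14,0,0,0,0.5]]'|grep -E 'pos|force'
python3 - <<'E'
from h import *
import pickle
g=cams.grab_frame("top"); pickle.dump(g,open("top4.pkl","wb")); G=cv2.cvtColor(g["image"],cv2.COLOR_RGB2GRAY)
print(G[239:258,426:444])
h=cv2.cvtColor(g["image"],cv2.COLOR_RGB2HSV); m=((h[...,0]<18)&(h[...,1]>150)&(h[...,2]>70)).astype(np.uint8); k,l,s,c=cv2.connectedComponentsWithStats(m)
print([(c[i].round(0).tolist(),int(s[i][4])) for i in range(1,k) if 8<s[i][4]<300])
go([462,-337.5,250],[np.pi,0,np.radians(160)])
E
```

```text
eef_pos: [415.7, -130.3, 63.2]
contact_force: [-2.8, -0.2, 9.6]
grasp_force: 90.0
eef_pos: [415.4, -130.1, 62.7]
contact_force: [0.0, -0.1, 0.6]
opening: 0.503
grasp_force: 0.0
eef_pos: [415.2, -130.0, 203.9]
contact_force: [0.2, -0.2, 0.1]
grasp_force: 0.0
[[129 130 128 126 127 126 125 124 125 122 120 100  78  53  57  81 102 118]
 [131 131 131 130 129 129 128 127 126 125 125 104  81  54  57  82 105 118]
 [133 132 131 132 130 130 129 128 128 128 124 108  83  54  57  83 107 122]
 [133 134 134 134 133 131 131 129 131 129 127 108  84  53  59  82 108 124]
 [134 134 132 133 133 132 132 132 132 131 128 109  80  54  60  83 110 124]
 [136 136 134 134 134 134 133 134 133 132 131 109  84  53  59  84 109 125]
 [136 136 137 135 136 135 134 134 133 133 130 109  81  53  59  84 110 126]
 [137 137 137 137 137 135 135 135 134 135 129 110  76  53  59  86 112 125]
 [138 140 138 137 137 138 136 137 137 136 128 108  72  54  60  85 113 124]
 [139 139 140 139 138 136 139 137 136 136 129 105  71  51  61  87 115 126]
 [140 141 141 140 140 139 139 138 138 136 128 105  72  52  64  88 114 126]
 [141 143 141 141
[... 217 characters left out ...]
 144 144 145 144 143 142 142 138 112  79  53  51  64  92 116 127]
 [147 148 147 147 146 144 145 145 144 134 106  72  52  50  64  94 116 127]
 [150 149 148 149 147 148 146 145 145 133  99  70  52  51  66  92 116 126]
 [152 150 152 151 150 149 147 146 143 127  93  57  51  50  67  95 117 126]
 [154 154 153 152 151 151 148 149 144 122  85  56  51  52  65  94 117 126]]
[([386.0, 71.0], 120), ([361.0, 77.0], 240), ([335.0, 150.0], 13), ([388.0, 199.0], 29), ([514.0, 222.0], 9), ([524.0, 235.0], 72), ([546.0, 263.0], 38)]
at [ 417.5 -130.8  208.1] [3.136 0.    1.309] q [-0.307  0.106  2.063  0.     0.966 -0.045] F [ 2.9 -0.7  4.5] t 51.3
shift [-0.1882  0.0968 -0.0413] rot [ 0.0045  0.0045 -1.4837]
```

```bash
python3 -m crank '[[0,0,-0.01,0,0,-0.14,0.5],[0,0,-0.02,0,0,-0.28,0.5],[0,0,-0.03,0,0,-0.42,0.5],[0,0,-0.04,0,0,-0.56,0.5],[0,0,-0.05,0,0,-0.7,0.5]]'|grep -E 'pos|force'
python3 -m crank '[[0,0,0,0,0,-0.14,0.5],[0,0,0,0,0,-0.28,0.5],[0,0,0,0,0,-0.42,0.5],[0,0,0,0,0,-0.56,0.5],[0,0,0,0,0,-0.7,0.5]]'|grep -E 'pos|force'
python3 -m crank '[[0,0,0,0,0,-0.14,0.5],[0,0,0,0,0,-0.28,0.5],[0,0,0,0,0,-0.42,0.5],[0,0,0,0,0,-0.5,0.5]]'|grep -E 'pos|force'
python3 - <<'E'
from h import *
import pickle
go([618.7,-234.5,150],[np.pi,0,np.radians(184)])
a=pickle.load(open("top3.pkl","rb"))["image"].astype(int)
g=cams.grab_frame("top"); pickle.dump(g,open("top5.pkl","wb"))
d=np.abs(g["image"].astype(int)-a).max(2)
print("A diff",d[174:222,370:400].mean(), (d[174:222,370:400]>40).sum(),"C diff",(d[240:285,405:440]>40).sum())
E
```

```text
eef_pos: [415.3, -130.0, 252.9]
contact_force: [0.4, 0.1, -0.1]
grasp_force: 0.0
eef_pos: [415.3, -130.1, 252.5]
contact_force: [-0.5, -1.1, 0.9]
grasp_force: 0.0
eef_pos: [415.3, -130.0, 252.4]
contact_force: [-0.4, 0.0, 1.6]
grasp_force: 0.0
at [ 415.3 -130.   252.4] [ 3.141 -0.    -3.069] q [-0.307  0.048  2.015 -0.     1.079 -1.95 ] F [-0.4  0.   1.6] t 52.7
shift [-0.1953 -0.1189  0.1023] rot [ 0.0001 -0.0003  0.0028]
A diff 18.50625 209 C diff 875
```

```bash
python3 -m crank '[[-0.03,-0.018,0,0,0,0,0.5],[-0.07,-0.042,0,0,0,0,0.5],[-0.11,-0.067,0,0,0,0,0.5],[-0.15,-0.091,0,0,0,0,0.5],[-0.19,-0.1155,0.02,0,0,0,0.5]]'|grep -E 'pos|force'
python3 -m crank '[[-0.005,-0.003,0.03,0,0,0,0.5],[-0.005,-0.003,0.06,0,0,0,0.5],[-0.005,-0.003,0.082,0,0,0,0.5],[-0.005,-0.003,0.082,0,0,0,0.5]]'|grep -E 'pos|force'
python3 - <<'E'
from h import *
import pickle
go([618.7,-234.5,62],[np.pi,0,np.radians(184)])
f=cams.grab_frame("side"); pickle.dump(f,open("side5.pkl","wb"))
print("A handle top",proj(f,[618.7,-234.5,80]))
# two side frames before for comparison of scoops A and C
crop(f,240,170,400,290,5,"pics/s5.png")
E
```

```text
eef_pos: [615.0, -233.6, 234.9]
contact_force: [0.6, 0.3, 0.9]
grasp_force: 0.0
eef_pos: [614.9, -234.0, 147.1]
contact_force: [-0.3, 0.1, -0.9]
grasp_force: 0.0
at [ 614.9 -234.   147.1] [ 3.139 -0.006 -3.076] q [-0.366  0.511  1.637  0.     1.    -2.002] F [-0.3  0.1 -0.9] t 53.6
shift [-0.0042 -0.001   0.0851] rot [ 0.0028 -0.006  -0.0042]
A handle top [358.55745692 240.05299628]
```

View pics/s5.png

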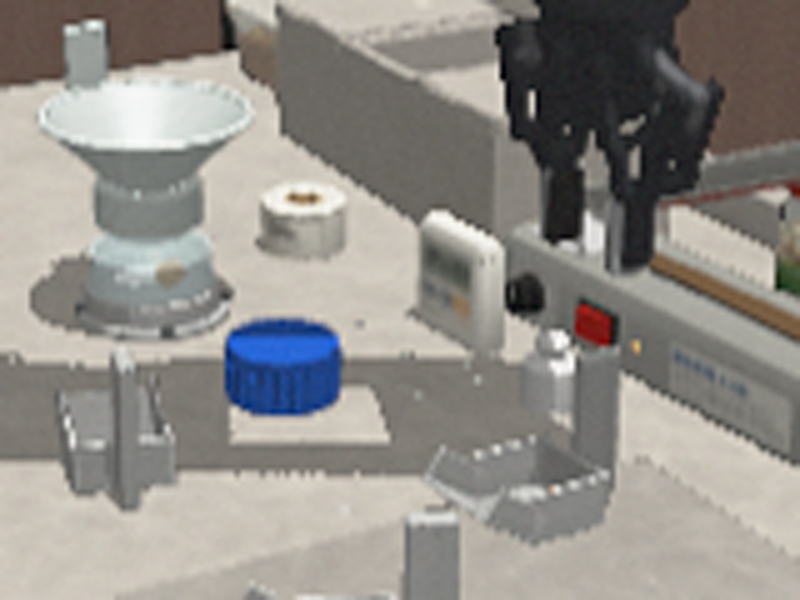

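The side view shows scoop B standing upright, the nutmeg in the jar at crop (170,272), and A's handle top at px (359.4,240.4), matching the prediction. C's handle is unchanged. I'll grip A.

```bash
python3 -m crank '[[-0.003,-0.001,0.017,0,0,0,0.5],[-0.0042,-0.001,0.034,0,0,0,0.5],[-0.0042,-0.001,0.051,0,0,0,0.5],[-0.0042,-0.001,0.068,0,0,0,0.5],[-0.0042,-0.001,0.083,0,0,0,0.5]]'|grep -E 'pos|force'
python3 -m crank '[[0,0,0,0,0,0,1],[0,0,0,0,0,0,1],[0,0,0,0,0,0,1],[0,0,0,0,0,0,1],[0,0,0,0,0,0,1]]' 90
python3 -m crank '[[0,0,-0.005,0,0,0,1],[0,0,-0.015,0,0,0,1],[0,0,-0.035,0,0,0,1],[0,0,-0.06,0,0,0,1],[0,0,-0.085,0,0,0,1]]'|grep -E 'pos|force'
python3 -m crank '[[0,0,-0.025,0,0,0,1],[0,0,-0.05,0,0,0,1],[0,0,-0.075,0,0,0,1],[0,0,-0.1,0,0,0,1],[0,0,-0.115,0,0,0,1]]'|grep -E 'pos|force'
python3 -m crank '[[0,0,0,0,0,0.05,1],[0,0,0,0,0,0.16,1],[0,0,0,0,0,0.28,1],[0,0,0,0,0,0.4,1],[0,0,0,0,0,0.52,1]]'|grep -E 'pos|force'
python3 -m crank '[[0,0,0,0,0,0.12,1],[0,0,0,0,0,0.24,1],[0,0,0,0,0,0.36,1],[0,0,0,0,0,0.48,1],[0,0,0,0,0,0.6,1]]'|grep -E 'pos|force'
python3 -m crank '[[0,0,0,0,0,0.12,1],[0,0,0,0,0,0.24,1],[0,0,0,0,0,0.36,1],[0,0,0,0,0,0.48,1],[0,0,0,0,0,0.6,1]]'|grep -E 'pos|force'
python3 -m crank '[[0,0,0,0,0,0.08,1],[0,0,0,0,0,0.14,1],[0,0,0,0,0,0.18,1],[0,0,0,0,0,0.18,1]]'
python3 -c "
from pour import *
go(path(np.radians(-105),1)[0][1]+[0,0,50],[np.pi,0,np.radians(75)])"
```

```text
eef_pos: [620.9, -235.3, 66.3]
contact_force: [0.2, -0.4, -0.1]
grasp_force: 0.0
clock: 54.7
eef_pos: [621.7, -235.7, 68.8]
tcp_rot: [-3.141, 0.001, -3.074]
contact_force: [-0.4, -0.7, -1.4]
opening: 0.098
grasp_force: 88.3
eef_pos: [621.4, -235.5, 154.8]
contact_force: [-0.0, -0.2, -1.9]
grasp_force: 88.3
eef_pos: [622.0, -235.8, 271.4]
contact_force: [-1.0, 0.0, -0.6]
grasp_force: 88.3
eef_pos: [621.2, -235.5, 268.3]
contact_force: [0.8, -0.2, -1.1]
grasp_force: 88.3
eef_pos: [621.2, -235.5, 268.2]
contact_force: [-1.0, 0.6, -0.6]
grasp_force: 88.3
eef_pos: [621.2, -235.5, 268.3]
contact_force: [0.4, 0.2, -1.1]
grasp_force: 88.3
clock: 57.6
eef_pos: [621.2, -235.5, 268.2]
tcp_rot: [-3.141, 0.0, 1.308]
contact_force: [0.3, -0.6, -1.9]
opening: 0.1
grasp_force: 88.3
at [ 621.2 -235.5  268.2] [-3.141  0.     1.308] q [-0.365  0.399  1.524 -0.     1.219 -0.102] F [ 0.3 -0.6 -1.9] t 57.6
shift [ 0.1688 -0.1745  0.0118] rot [-0.0002  0.     -0.0007]
```

```bash
python3 -m crank '[[0.009,-0.009,0,0,0,0,1],[0.029,-0.03,0,0,0,0,1],[0.052,-0.054,0,0,0,0,1],[0.075,-0.078,0,0,0,0,1],[0.098,-0.102,0,0,0,0,1]]'|grep -E 'pos|force'
python3 -m crank '[[0.023,-0.024,0,0,0,0,1],[0.046,-0.048,0,0,0,0,1],[0.063,-0.066,0,0,0,0,1],[0.0708,-0.0725,0.008,0,0,0,1],[0.0708,-0.0725,0.008,0,0,0,1]]'|grep -E 'pos|force'
python3 -m crank '[[0,0,0.01,0,0,0,1],[0,0,0.025,0,0,0,1],[0,0,0.04,0,0,0,1],[0,0,0.05,0,0,0,1],[0,0,0.05,0,0,0,1]]'
python3 -c "
from pour import *
go(path(np.radians(-105),1)[0][1]+[0,0,4],[np.pi,0,np.radians(75)])"
```

```text
eef_pos: [546.8, -112.9, 268.1]
contact_force: [-1.2, -0.1, -1.4]
grasp_force: 88.3
eef_pos: [495.3, -26.2, 259.3]
contact_force: [0.7, -0.2, -1.1]
grasp_force: 88.3
clock: 59.1
eef_pos: [496.0, -27.9, 208.3]
tcp_rot: [-3.139, 0.001, 1.308]
contact_force: [0.5, -0.8, -1.8]
opening: 0.102
grasp_force: 88.8
at [496.  -27.9 208.3] [-3.139e+00  1.000e-03  1.308e+00] q [-0.059  0.204  1.943 -0.     0.998  0.204] F [ 0.5 -0.8 -1.8] t 59.1
shift [ 0.0009  0.0004 -0.0022] rot [-0.0028  0.0007 -0.0009]
```

Same tipping rows as before, then a check for nutmegs inside the jar by colour before tipping back.

```bash
python3 -m crank '[[0.0044,0,-0.006,0,-0.087,0,1],[0.0095,0,-0.0117,0,-0.175,0,1],[0.0151,0,-0.0169,0,-0.262,0,1],[0.0212,0,-0.0216,0,-0.349,0,1]]' |grep -E 'pos|force'
python3 -m crank '[[0.0048,0,-0.0062,0,-0.087,0,1],[0.0101,0,-0.0121,0,-0.175,0,1],[0.0161,0,-0.0176,0,-0.262,0,1],[0.0225,0,-0.0226,0,-0.349,0,1]]' |grep -E 'pos|force'
python3 -m crank '[[0.005,0,-0.0066,0,-0.087,0,1],[0.0106,0,-0.0128,0,-0.175,0,1],[0.0168,0,-0.0186,0,-0.262,0,1],[0.0235,0,-0.0239,0,-0.349,0,1]]' |grep -E 'pos|force'
python3 -m crank '[[0.0051,0,-0.007,0,-0.087,0,1],[0.0108,0,-0.0136,0,-0.175,0,1],[0.0171,0,-0.0198,0,-0.262,0,1],[0.0239,0,-0.0255,0,-0.349,0,1],[0.0239,0,-0.0255,0,-0.349,0,1]]'|grep -E 'pos|force'
python3 -m crank '[[0,0,0,0,0,0,1],[0,0,0,0,0,0,1],[0,0,0,0,0,0,1],[0,0,0,0,0,0,1],[0,0,0,0,0,0,1]]' |grep -E 'pos|force|rot'
cat >> h.py <<'E'
def nuts(f,n=""):
    h=cv2.cvtColor(f["image"],cv2.COLOR_RGB2HSV); m=((h[...,0]<18)&(h[...,1]>150)&(h[...,2]>70)).astype(np.uint8); k,l,s,c=cv2.connectedComponentsWithStats(m)
    print(n,[(c[i].round(0).tolist(),int(s[i][4])) for i in range(1,k) if 5<s[i][4]<60])
def injar(f):
    h=cv2.cvtColor(f["image"],cv2.COLOR_RGB2HSV)[218:232,255:285]; m=((h[...,0]<22)&(h[...,1]>45)).astype(np.uint8)
    k,l,s,c=cv2.connectedComponentsWithStats(m); print("injar side",[(c[i].round(1).tolist(),int(s[i][4])) for i in range(1,k) if s[i][4]>2])
E
python3 - <<'E'
from h import *
import pickle
f=cams.grab_frame("side"); g=cams.grab_frame("top"); nuts(f,"side"); nuts(g,"top"); injar(f); print("before:"); injar(pickle.load(open("side5.pkl","rb")))
pickle.dump((f,g),open("p6.pkl","wb"))
E
```

```text
eef_pos: [503.1, -6.9, 232.9]
contact_force: [0.4, 0.2, -2.1]
grasp_force: 88.8
eef_pos: [510.5, 21.6, 246.1]
contact_force: [0.9, 0.9, -0.4]
grasp_force: 88.9
eef_pos: [519.1, 54.1, 248.8]
contact_force: [-0.5, -0.3, -1.2]
grasp_force: 89.0
eef_pos: [527.2, 86.9, 238.0]
contact_force: [-0.6, 0.5, -1.9]
grasp_force: 89.1
eef_pos: [527.1, 86.0, 241.2]
tcp_rot: [3.137, 1.395, 1.304]
contact_force: [0.3, 0.4, -1.0]
grasp_force: 89.1
side [([514.0, 149.0], 21), ([554.0, 149.0], 9), ([541.0, 155.0], 26), ([434.0, 158.0], 7), ([443.0, 161.0], 15), ([456.0, 164.0], 14), ([480.0, 170.0], 29), ([358.0, 235.0], 42), ([309.0, 298.0], 33), ([428.0, 348.0], 6), ([409.0, 390.0], 56)]
top [([335.0, 150.0], 14), ([514.0, 222.0], 9), ([416.0, 261.0], 33), ([425.0, 263.0], 32), ([546.0, 263.0], 37)]
injar side [([21.8, 6.7], 13)]
before:
injar side [([18.5, 6.5], 6)]
```

Scoop A's nutmeg has gone from it, the jar's brown patch has doubled, and nothing brown is on the worktop except in scoop C. I'll tip back and put A down.

```bash
python3 -m crank '[[-0.0068,0,0.0124,0,0.14,0,1],[-0.0118,0,0.0255,0,0.279,0,1],[-0.0151,0,0.0388,0,0.419,0,1],[-0.0166,0,0.0523,0,0.559,0,1],[-0.0163,0,0.0655,0,0.698,0,1]]' |grep -E 'pos|force'
python3 -m crank '[[-0.0067,0,0.0112,0,0.14,0,1],[-0.0116,0,0.0229,0,0.279,0,1],[-0.0148,0,0.035,0,0.419,0,1],[-0.0162,0,0.0471,0,0.559,0,1],[-0.0158,0,0.0591,0,0.698,0,1]]'|grep -E 'pos|force|rot'
python3 -m crank '[[-0.005,0,-0.02,0,0,0,1],[-0.036,0.024,-0.03,0,0,0,1],[-0.068,0.05,-0.03,0,0,0,1],[-0.1,0.076,-0.03,0,0,0,1],[-0.131,0.101,-0.03,0,0,0,1]]'|grep -E 'pos|force'
python3 -m crank '[[0,0,0.03,0,0,0,1],[0,0,0.06,0,0,0,1],[0,0,0.09,0,0,0,1],[0,0,0.12,0,0,0,1],[0,0,0.14,0,0,0,1]]'|grep -E 'pos|force'
python3 -m crank '[[0,0,0.01,0,0,0,1],[0,0,0.02,0,0,0,1],[0,0,0.026,0,0,0,1],[0,0,0.026,0,0,0,1]]'|grep -E 'pos|force'
```

```text
eef_pos: [509.8, 21.2, 246.0]
contact_force: [0.4, -0.4, -1.3]
grasp_force: 88.9
eef_pos: [496.8, -27.7, 211.2]
tcp_rot: [3.138, -0.005, 1.309]
contact_force: [-0.7, -0.2, -1.5]
grasp_force: 88.9
eef_pos: [560.2, -181.6, 240.3]
contact_force: [0.5, 0.6, -0.0]
grasp_force: 88.9
eef_pos: [558.8, -179.7, 98.0]
contact_force: [-0.3, 0.5, -2.5]
grasp_force: 88.9
eef_pos: [560.2, -179.9, 73.9]
contact_force: [0.2, -1.0, -1.0]
grasp_force: 88.9
```

```bash
python3 -m crank '[[0,0,0.002,0,0,0,1],[0,0,0.004,0,0,0,1],[0,0,0.004,0,0,0,1]]'|grep -E 'pos|force'
python3 -m crank '[[0,0,0.001,0,0,0,1],[0,0,0.002,0,0,0,1],[0,0,0.002,0,0,0,1]]'|grep -E 'pos|force'
```

```text
eef_pos: [560.4, -180.0, 70.3]
contact_force: [-0.7, -0.1, -1.1]
grasp_force: 88.9
eef_pos: [560.3, -180.0, 68.1]
contact_force: [0.0, -0.3, 0.2]
grasp_force: 89.0
```

```bash
python3 -m crank '[[0,0,0.001,0,0,0,1],[0,0,0.001,0,0,0,1]]'|grep -E 'pos|force'
```

```text
eef_pos: [560.5, -180.1, 67.7]
contact_force: [-1.5, 0.2, 6.0]
grasp_force: 90.3
```

Scoop A is down. I'll release, rise, and look at C's handle.

```bash
python3 -m crank '[[0,0,0,0,0,0,0.8],[0,0,0,0,0,0,0.6],[0,0,0,0,0,0,0.5],[0,0,0,0,0,0,0.5]]'|grep -E 'pos|force|open'
python3 -m crank '[[0,0,-0.02,0,0,0,0.5],[0,0,-0.06,0,0,0,0.5],[0,0,-0.1,0,0,0,0.5],[0,0,-0.14,0,0,0,0.5],[0,0,-0.18,0,0,0,0.5]]'|grep -E 'pos|force'
python3 - <<'E'
from h import *
import pickle
g=cams.grab_frame("top"); f=cams.grab_frame("side"); pickle.dump((f,g),open("p7.pkl","wb")); nuts(g,"top"); nuts(f,"side"); injar(f)
a=pickle.load(open("top3.pkl","rb"))["image"].astype(int); d=np.abs(g["image"].astype(int)-a).max(2); print("C diff",(d[240:285,405:440]>30).sum())
go([462,-337.5,250],[np.pi,0,np.radians(160)])
E
```

```text
eef_pos: [560.2, -179.9, 67.0]
contact_force: [-0.5, -0.9, -0.2]
opening: 0.503
grasp_force: 0.0
eef_pos: [559.9, -179.9, 248.6]
contact_force: [0.3, -0.4, 0.0]
grasp_force: 0.0
top [([335.0, 150.0], 13), ([514.0, 222.0], 9), ([546.0, 263.0], 36)]
side [([539.0, 154.0], 23), ([434.0, 158.0], 7), ([451.0, 163.0], 24), ([480.0, 170.0], 32), ([437.0, 216.0], 8), ([358.0, 235.0], 43), ([309.0, 298.0], 34), ([428.0, 348.0], 6), ([409.0, 390.0], 56)]
injar side [([10.2, 2.4], 5), ([21.6, 6.6], 11)]
C diff 695
at [ 563.1 -180.9  253. ] [3.132 0.    1.309] q [-0.313  0.294  1.711  0.     1.127 -0.051] F [ 1.  -0.  -0.8] t 65.6
shift [-0.1775 -0.0571  0.0026] rot [ 0.0073  0.0074 -1.4837]
```

```bash
python3 -m crank '[[-0.01,-0.003,0,0,0,-0.14,0.5],[-0.045,-0.015,0,0,0,-0.28,0.5],[-0.09,-0.03,0,0,0,-0.42,0.5],[-0.135,-0.044,0,0,0,-0.56,0.5],[-0.1745,-0.0571,0,0,0,-0.7,0.5]]'|grep -E 'pos|force'
python3 -m crank '[[0,0,0.02,0,0,-0.14,0.5],[0,0,0.04,0,0,-0.28,0.5],[0,0,0.06,0,0,-0.42,0.5],[0,0,0.08,0,0,-0.56,0.5],[0,0,0.1,0,0,-0.7,0.5]]'|grep -E 'pos|force'
python3 -m crank '[[0,0,0,0,0,-0.07,0.5],[0,0,0,0,0,-0.084,0.5],[0,0,0,0,0,-0.084,0.5]]'|grep -E 'pos|force'
python3 - <<'E'
from h import *
import pickle
go([461.9,-337.5,64],[np.pi,0,np.radians(160)])
f=cams.grab_frame("side"); nuts(f,"side"); print("C handle top",proj(f,[461.9,-337.5,80]))
f0=pickle.load(open("p7.pkl","rb"))[0]; d=np.abs(f["image"].astype(int)-f0["image"].astype(int)).max(2)[265:312,285:340]; print((d>40).sum())
G=cv2.cvtColor(f["image"],cv2.COLOR_RGB2GRAY); print(G[266:280,318:336])
E
```

```text
eef_pos: [458.5, -334.9, 246.5]
contact_force: [0.3, 0.0, -0.5]
grasp_force: 0.0
eef_pos: [459.5, -333.5, 145.7]
contact_force: [0.2, -0.0, 0.1]
grasp_force: 0.0
eef_pos: [459.9, -333.7, 146.9]
contact_force: [-0.0, 0.6, 0.3]
grasp_force: 0.0
at [ 459.9 -333.7  146.9] [ 3.142 -0.     2.791] q [-0.63   0.386  1.846 -0.     0.91  -1.851] F [-0.   0.6  0.3] t 66.9
shift [-0.0032 -0.0029  0.0829] rot [ 0.     -0.0001 -0.0012]
side [([463.0, 138.0], 6), ([554.0, 149.0], 6), ([539.0, 155.0], 22), ([440.0, 160.0], 22), ([453.0, 164.0], 6), ([459.0, 165.0], 8), ([480.0, 170.0], 30), ([358.0, 235.0], 38), ([309.0, 298.0], 32), ([428.0, 348.0], 6), ([409.0, 390.0], 56)]
C handle top [325.17003129 272.41841515]
400
[[200 199 200 201 171 170 105 105 119 120 149 204 200 201 199 205 201 198]
 [201 197 198 199 202 202 175 173 175 173 183 201 198 198 198 196 197 196]
 [202 200 198 201 203 205 205 207 202 201 200 199 196 195 196 197 195 196]
 [205 202 204 201 199 199 198 198 196 197 196 196 195 195 196 199 196 197]
 [169 207 204 200 197 195 194 194 194 190 195 193 193 194 192 163 185 184]
 [125 168 170 205 200 199 195 192 176 176 172 159 181 184 181 155 174 172]
 [121 119 128 182 164 162 162 158 140 174 186 180 192 179 179 179 175 172]
 [121 120 115 136 125 126 129 124 136 216 221 223 221 195 183 183 178 177]
 [161 158 151 110 127 124 128 125 131 191 188 191 186 170 182 180 179 175]
 [182 183 177 103 114 115 115 116 114 135 131 132 131 134 184 180 178 176]
 [182 181 177 101 112 113 113 112 113 118 126 127 127 132 182 180 179 179]
 [179 186 179  99 112 111 113 113 112 124 128 130 129 132 183 179 181 181]
 [181 182 179 100 112 114 115 113 113 134 125 129 128 134 182 179 176 179]
 [180 179 175 101 110 110 115 113 116 130 125 128 126 130 182 181 175 175]]
```

C's handle matches (px 326,273 against a predicted 325,272). I'll grip it.

```bash
python3 -m crank '[[-0.002,-0.002,0.017,0,0,0,0.5],[-0.0032,-0.0029,0.034,0,0,0,0.5],[-0.0032,-0.0029,0.051,0,0,0,0.5],[-0.0032,-0.0029,0.068,0,0,0,0.5],[-0.0032,-0.0029,0.083,0,0,0,0.5]]'|grep -E 'pos|force'
python3 -m crank '[[0,0,0,0,0,0,1],[0,0,0,0,0,0,1],[0,0,0,0,0,0,1],[0,0,0,0,0,0,1],[0,0,0,0,0,0,1]]' 90
python3 -m crank '[[0,0,-0.005,0,0,0,1],[0,0,-0.015,0,0,0,1],[0,0,-0.035,0,0,0,1],[0,0,-0.06,0,0,0,1],[0,0,-0.085,0,0,0,1]]'|grep -E 'pos|force'
python3 -m crank '[[0,0,-0.025,0,0,0,1],[0,0,-0.05,0,0,0,1],[0,0,-0.075,0,0,0,1],[0,0,-0.1,0,0,0,1],[0,0,-0.12,0,0,0,1]]'|grep -E 'pos|force'
python3 -m crank '[[0,0,0,0,0,0.05,1],[0,0,0,0,0,0.16,1],[0,0,0,0,0,0.28,1],[0,0,0,0,0,0.4,1],[0,0,0,0,0,0.52,1]]'|grep -E 'pos|force'
python3 -m crank '[[0,0,0,0,0,0.12,1],[0,0,0,0,0,0.24,1],[0,0,0,0,0,0.36,1],[0,0,0,0,0,0.48,1],[0,0,0,0,0,0.6,1]]'|grep -E 'pos|force'
python3 -m crank '[[0,0,0,0,0,0.12,1],[0,0,0,0,0,0.24,1],[0,0,0,0,0,0.33,1],[0,0,0,0,0,0.36,1],[0,0,0,0,0,0.36,1]]'
python3 -c "
from pour import *
go(path(np.radians(-105),1)[0][1]+[0,0,52],[np.pi,0,np.radians(75)])
nuts(cams.grab_frame('side'))"
```

```text
eef_pos: [462.1, -337.7, 63.7]
contact_force: [-0.7, -0.0, 0.6]
grasp_force: 0.0
clock: 67.95
eef_pos: [462.2, -337.7, 64.6]
tcp_rot: [-3.141, 0.001, 2.793]
contact_force: [0.2, -0.6, 0.0]
opening: 0.105
grasp_force: 88.7
eef_pos: [461.8, -337.5, 150.6]
contact_force: [0.7, 0.2, -1.3]
grasp_force: 88.6
eef_pos: [462.0, -337.6, 271.7]
contact_force: [-0.2, 0.2, -1.5]
grasp_force: 88.7
eef_pos: [461.8, -337.4, 270.0]
contact_force: [-0.1, 1.1, -1.1]
grasp_force: 88.7
eef_pos: [461.7, -337.4, 270.0]
contact_force: [-0.5, -0.0, -2.3]
grasp_force: 88.6
clock: 70.45
eef_pos: [461.8, -337.5, 269.7]
tcp_rot: [3.141, 0.0, 1.314]
contact_force: [1.0, 0.0, -0.9]
opening: 0.105
grasp_force: 88.6
at [ 461.8 -337.5  269.7] [3.141 0.    1.314] q [-0.634  0.252  1.729 -0.     1.16  -0.377] F [ 1.   0.  -0.9] t 70.5
shift [ 0.309  -0.0453  0.0111] rot [0.0005 0.0002 0.0049]
 [([554.0, 149.0], 6), ([515.0, 149.0], 23), ([541.0, 155.0], 29), ([434.0, 158.0], 7), ([447.0, 162.0], 19), ([460.0, 165.0], 6), ([479.0, 170.0], 29), ([439.0, 220.0], 10), ([358.0, 235.0], 42), ([428.0, 348.0], 6), ([409.0, 390.0], 55)]
```

```bash
python3 -m crank '[[0.012,-0.002,0,0,0,0,1],[0.037,-0.005,0,0,0,0,1],[0.065,-0.009,0,0,0,0,1],[0.093,-0.013,0,0,0,0,1],[0.121,-0.018,0,0,0,0.005,1]]'|grep -E 'pos|force'
python3 -m crank '[[0.028,-0.004,0,0,0,0,1],[0.056,-0.008,0,0,0,0,1],[0.084,-0.012,0,0,0,0,1],[0.112,-0.016,0,0,0,0,1],[0.14,-0.02,0,0,0,0,1]]'|grep -E 'pos|force'
python3 -m crank '[[0.025,-0.004,0,0,0,0,1],[0.042,-0.006,0.005,0,0,0,1],[0.048,-0.0075,0.011,0,0,0,1],[0.048,-0.0075,0.011,0,0,0,1]]'|grep -E 'pos|force'
python3 -m crank '[[0,0,0.01,0,0,0,1],[0,0,0.025,0,0,0,1],[0,0,0.04,0,0,0,1],[0,0,0.05,0,0,0,1],[0,0,0.05,0,0,0,1]]'|grep -E 'pos|force'
python3 -c "
from pour import *
go(path(np.radians(-105),1)[0][1]+[0,0,2],[np.pi,0,np.radians(75)])"
```

```text
eef_pos: [475.2, -214.1, 269.1]
contact_force: [0.1, 0.3, -1.1]
grasp_force: 88.6
eef_pos: [492.1, -73.7, 269.2]
contact_force: [-0.1, -0.4, -1.1]
grasp_force: 88.7
eef_pos: [496.8, -26.4, 257.2]
contact_force: [-0.3, -0.5, -2.0]
grasp_force: 88.6
eef_pos: [496.6, -27.9, 206.5]
contact_force: [-0.9, 1.2, -1.2]
grasp_force: 88.6
at [496.6 -27.9 206.5] [-3.139e+00  1.000e-03  1.307e+00] q [-0.059  0.207  1.943 -0.     0.994  0.205] F [-0.9  1.2 -1.2] t 72.4
shift [ 0.0007 -0.0003 -0.002 ] rot [-0.0027  0.0007 -0.002 ]
```

```bash
python3 -m crank '[[0.0044,0,-0.006,0,-0.087,0,1],[0.0095,0,-0.0117,0,-0.175,0,1],[0.0151,0,-0.0169,0,-0.262,0,1],[0.0212,0,-0.0216,0,-0.349,0,1]]' |grep -E 'pos|force'
python3 -m crank '[[0.0048,0,-0.0062,0,-0.087,0,1],[0.0101,0,-0.0121,0,-0.175,0,1],[0.0161,0,-0.0176,0,-0.262,0,1],[0.0225,0,-0.0226,0,-0.349,0,1],[0.0225,0,-0.0226,0,-0.349,0,1]]' |grep -E 'pos|force'
python3 -m crank '[[0.005,0,-0.0066,0,-0.087,0,1],[0.005,0,-0.0066,0,-0.087,0,1],[0.0106,0,-0.0128,0,-0.175,0,1],[0.0106,0,-0.0128,0,-0.175,0,1],[0.0106,0,-0.0128,0,-0.175,0,1]]' |grep -E 'pos|force'
python3 -m crank '[[0.0062,0,-0.0058,0,-0.087,0,1],[0.0062,0,-0.0058,0,-0.087,0,1],[0.0129,0,-0.0111,0,-0.175,0,1],[0.0129,0,-0.0111,0,-0.175,0,1],[0.0129,0,-0.0111,0,-0.175,0,1]]' |grep -E 'pos|force'
python3 -m crank '[[0.0051,0,-0.007,0,-0.087,0,1],[0.0108,0,-0.0136,0,-0.175,0,1],[0.0171,0,-0.0198,0,-0.262,0,1],[0.0239,0,-0.0255,0,-0.349,0,1],[0.0239,0,-0.0255,0,-0.349,0,1]]'|grep -E 'pos|force'
python3 -m crank '[[0,0,0,0,0,0,1],[0,0,0,0,0,0,1],[0,0,0,0,0,0,1],[0,0,0,0,0,0,1],[0,0,0,0,0,0,1]]' |grep -E 'pos|force|rot'
python3 - <<'E'
from h import *
import pickle
f=cams.grab_frame("side"); g=cams.grab_frame("top"); nuts(f,"side"); nuts(g,"top"); injar(f); pickle.dump((f,g),open("p8.pkl","wb"))
E
```

```text
eef_pos: [504.0, -6.9, 231.0]
contact_force: [0.3, 0.4, -1.9]
grasp_force: 88.6
eef_pos: [511.4, 22.7, 242.5]
contact_force: [-0.2, 0.4, -1.8]
grasp_force: 88.7
eef_pos: [514.9, 36.4, 246.0]
contact_force: [0.3, 0.0, -1.5]
grasp_force: 88.7
eef_pos: [519.2, 52.6, 243.3]
contact_force: [-0.3, 0.0, 0.6]
grasp_force: 88.8
eef_pos: [527.9, 85.7, 233.8]
contact_force: [0.7, -0.0, -1.7]
grasp_force: 88.9
eef_pos: [528.2, 85.8, 236.0]
tcp_rot: [3.138, 1.396, 1.304]
contact_force: [0.1, -0.2, -0.9]
grasp_force: 88.9
side [([556.0, 140.0], 13), ([539.0, 155.0], 20), ([434.0, 158.0], 6), ([450.0, 163.0], 28), ([480.0, 171.0], 30), ([358.0, 235.0], 41), ([428.0, 348.0], 6), ([409.0, 390.0], 55)]
top [([334.0, 150.0], 13), ([256.0, 214.0], 19), ([514.0, 222.0], 9), ([546.0, 263.0], 37)]
injar side [([22.0, 6.8], 14), ([13.2, 7.7], 9)]
```

The tipping is done. In the top view there's a brown spot at (256,214) near the throat, so I'll tip the scoop back and look closely.

```bash
python3 -m crank '[[-0.0068,0,0.0124,0,0.14,0,1],[-0.0118,0,0.0255,0,0.279,0,1],[-0.0151,0,0.0388,0,0.419,0,1],[-0.0166,0,0.0523,0,0.559,0,1],[-0.0163,0,0.0655,0,0.698,0,1]]' |grep -E 'pos|force'
python3 -m crank '[[-0.0067,0,0.0112,0,0.14,0,1],[-0.0116,0,0.0229,0,0.279,0,1],[-0.0148,0,0.035,0,0.419,0,1],[-0.0162,0,0.0471,0,0.559,0,1],[-0.0158,0,0.0591,0,0.698,0,1]]'|grep -E 'pos|force|rot'
python3 -m crank '[[-0.005,0,-0.02,0,0,0,1],[-0.04,0.002,-0.03,0,0,0,1],[-0.085,0.004,-0.03,0,0,0,1],[-0.13,0.006,-0.03,0,0,0,1],[-0.17,0.008,-0.03,0,0,0,1]]'|grep -E 'pos|force'
python3 -m crank '[[-0.04,0.002,0,0,0,0,1],[-0.08,0.004,0,0,0,0,1],[-0.0987,0.0054,0,0,0,0,1],[-0.0987,0.0054,0,0,0,0,1]]'|grep -E 'pos|force'
python3 - <<'E'
from h import *
import pickle
f=cams.grab_frame("side"); g=cams.grab_frame("top"); nuts(g,"top"); injar(f); pickle.dump((f,g),open("p9.pkl","wb"))
print("throat",proj(g,[526,82,82]),"floor",proj(g,[527,82,12]),proj(g,[507,62,12]),proj(g,[547,102,12]))
a=cv2.resize(f["image"][180:240,240:300],None,fx=6.5,fy=6.5,interpolation=2); b=cv2.resize(g["image"][185:245,225:285],None,fx=6.5,fy=6.5,interpolation=2)
top=np.hstack([a,b]); c=cv2.resize(g["image"][190:295,330:450],None,fx=1.9,fy=1.9,interpolation=2); pad=np.zeros((200,780,3),np.uint8); pad[:199,:228]=c
d=cv2.resize(f["image"][200:305,250:390],None,fx=1.9,fy=1.9,interpolation=2); pad[:199,240:506]=d
cv2.imwrite("pics/fin.png",np.vstack([top,pad])[:,:,::-1])
E
```

```text
eef_pos: [510.9, 21.1, 240.9]
contact_force: [1.4, -0.9, -1.3]
grasp_force: 88.7
eef_pos: [497.9, -27.9, 206.1]
tcp_rot: [3.138, -0.004, 1.308]
contact_force: [-0.6, 1.0, -1.5]
grasp_force: 88.7
eef_pos: [460.1, -195.4, 235.5]
contact_force: [0.6, -0.3, -2.3]
grasp_force: 88.8
eef_pos: [439.8, -292.5, 235.3]
contact_force: [-0.1, 0.8, -0.4]
grasp_force: 88.8
top [([334.0, 151.0], 15), ([256.0, 214.0], 21)]
injar side [([10.0, 2.5], 6), ([22.1, 6.7], 14), ([12.9, 7.9], 11)]
throat [254.15659844 216.11815027] floor [256.09541976 219.99051404] [263.78689683 228.09982234] [248.45888326 211.93913089]Traceback (most recent call last):
  File "<stdin>", line 6, in <module>
ValueError: could not broadcast input array from shape (200,228,3) into shape (199,228,3)
```

Run:
```python
from h import *
import pickle
f,g=pickle.load(open("p9.pkl","rb"))
a=cv2.resize(f["image"][180:240,240:300],(390,390),interpolation=2); b=cv2.resize(g["image"][185:245,225:285],(390,390),interpolation=2)
pad=np.zeros((200,780,3),np.uint8); pad[:,:228]=cv2.resize(g["image"][190:295,330:450],(228,200)); pad[:,240:506]=cv2.resize(f["image"][200:305,250:390],(266,200))
cv2.imwrite("pics/fin.png",np.vstack([np.hstack([a,b]),pad])[:,:,::-1])
```

```text
(no output)
```

View pics/fin.png

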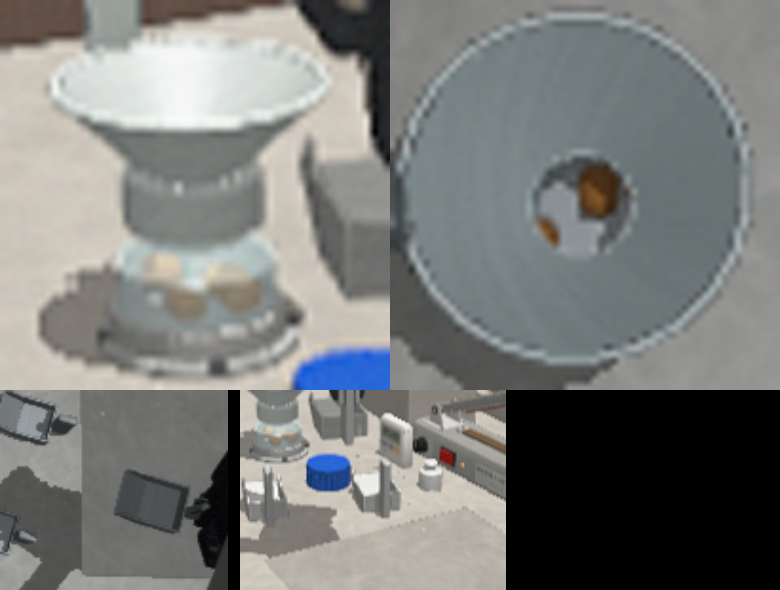

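The last view shows the nutmegs lying in the jar, seen through the glass (four patches at crop (160,268), (220,270), (185,302) and (235,293)). The funnel throat is open, the held scoop is empty, scoops A and B stand upright, and no nutmeg is on the worktop. I'll put C down.

```bash
python3 -m crank '[[0,0,0.03,0,0,0,1],[0,0,0.06,0,0,0,1],[0,0,0.09,0,0,0,1],[0,0,0.12,0,0,0,1],[0,0,0.14,0,0,0,1]]'|grep -E 'pos|force'
python3 -m crank '[[0,0,0.01,0,0,0,1],[0,0,0.02,0,0,0,1],[0,0,0.027,0,0,0,1],[0,0,0.027,0,0,0,1],[0,0,0.027,0,0,0,1]]'|grep -E 'pos|force'
python3 -m crank '[[0,0,0.001,0,0,0,1],[0,0,0.002,0,0,0,1],[0,0,0.002,0,0,0,1]]'|grep -E 'pos|force'
```

```text
eef_pos: [440.1, -288.5, 93.6]
contact_force: [1.1, -0.2, -0.2]
grasp_force: 88.7
eef_pos: [441.0, -290.7, 68.9]
contact_force: [0.4, 0.4, -1.6]
grasp_force: 88.7
eef_pos: [440.7, -290.7, 66.6]
contact_force: [-0.1, 0.3, -1.7]
grasp_force: 88.7
```

```bash
python3 -m crank '[[0,0,0.001,0,0,0,1],[0,0,0.002,0,0,0,1],[0,0,0.002,0,0,0,1]]'|grep -E 'pos|force'
python3 -m crank '[[0,0,0.0005,0,0,0,1],[0,0,0.001,0,0,0,1],[0,0,0.001,0,0,0,1]]'|grep -E 'pos|force'
```

```text
eef_pos: [440.7, -290.6, 64.4]
contact_force: [0.1, 0.0, 0.6]
grasp_force: 89.1
eef_pos: [440.9, -290.8, 64.0]
contact_force: [-1.7, 0.2, 9.3]
grasp_force: 90.5
```

```bash
python3 -m crank '[[0,0,0,0,0,0,0.8],[0,0,0,0,0,0,0.6],[0,0,0,0,0,0,0.5],[0,0,0,0,0,0,0.5]]'|grep -E 'pos|force|open'
python3 -m crank '[[0,0,-0.02,0,0,0,0.5],[0,0,-0.06,0,0,0,0.5],[0,0,-0.105,0,0,0,0.5],[0,0,-0.15,0,0,0,0.5],[0,0,-0.195,0,0,0,0.5]]'|grep -E 'pos|force'
python3 -m crank '[[0,0,0,0,0,-0.14,0.5],[0,0,0,0,0,-0.28,0.5],[0,0,0,0,0,-0.42,0.5],[0,0,0,0,0,-0.56,0.5],[0,0,0,0,0,-0.7,0.5]]'|grep -E 'pos|force'
python3 -m crank '[[0,0,0,0,0,-0.14,0.5],[0,0,0,0,0,-0.28,0.5],[0,0,0,0,0,-0.42,0.5],[0,0,0,0,0,-0.56,0.5],[0,0,0,0,0,-0.7,0.5]]'|grep -E 'pos|force'
python3 -m crank '[[0,0,0,0,0,-0.14,0.5],[0,0,0,0,0,-0.28,0.5],[0,0,0,0,0,-0.42,0.5],[0,0,0,0,0,-0.56,0.5],[0,0,0,0,0,-0.589,0.5]]'|grep -E 'pos|force'
python3 -c "
from h import *
go([518.3,144.2,260],[np.pi,0,-2.985])"
```

```text
eef_pos: [440.6, -290.5, 63.3]
contact_force: [-1.0, 0.4, 0.4]
opening: 0.5
grasp_force: 0.0
eef_pos: [440.4, -290.1, 260.1]
contact_force: [1.6, 0.1, -0.4]
grasp_force: 0.0
eef_pos: [440.6, -290.2, 258.3]
contact_force: [0.0, 0.7, -0.3]
grasp_force: 0.0
eef_pos: [440.6, -290.2, 258.2]
contact_force: [-0.8, -0.0, -0.4]
grasp_force: 0.0
eef_pos: [440.6, -290.3, 258.2]
contact_force: [0.0, 0.3, 0.1]
grasp_force: 0.0
at [ 440.6 -290.3  258.2] [-3.141e+00 -1.000e-03 -2.983e+00] q [-5.850e-01  1.930e-01  1.832e+00 -1.000e-03  1.116e+00 -2.313e+00] F [0.  0.3 0.1] t 81.7
shift [-0.1452  0.4168 -0.0021] rot [-0.0007 -0.0007  0.0017]
```

```bash
python3 -m crank '[[-0.0145,0.042,0,0,0,0,0.5],[-0.029,0.084,0,0,0,0,0.5],[-0.0435,0.126,0,0,0,0,0.5],[-0.058,0.168,0,0,0,0,0.5],[-0.0726,0.2084,0,0,0,0,0.5]]'|grep -E 'pos|force'
python3 -m crank '[[-0.0145,0.042,0,0,0,0,0.5],[-0.029,0.084,0,0,0,0,0.5],[-0.0435,0.126,0,0,0,0,0.5],[-0.058,0.168,0,0,0,0,0.5],[-0.0726,0.2084,0,0,0,0,0.5]]'|grep -E 'pos|force'
python3 -m crank '[[0,0,0.02,0,0,0,0.5],[0,0,0.04,0,0,0,0.5],[0,0,0.055,0,0,0,0.5],[0,0,0.055,0,0,0,0.5]]'|grep -E 'pos|force'
python3 - <<'E'
from h import *
go([518.3,144.2,151.5],[np.pi,0,-2.985])
g=cams.grab_frame("top"); f=cams.grab_frame("side"); nuts(g,"top"); injar(f)
print("tab top side",proj(f,[518,144,164.5]))
G=cv2.cvtColor(f["image"],cv2.COLOR_RGB2GRAY); print(G[168:188,244:270])
E
```

```text
eef_pos: [480.2, -71.5, 258.3]
contact_force: [0.7, -0.7, 0.3]
grasp_force: 0.0
eef_pos: [519.7, 145.9, 258.0]
contact_force: [1.2, -0.8, 0.6]
grasp_force: 0.0
eef_pos: [518.3, 143.7, 200.9]
contact_force: [-0.1, 0.2, -0.2]
grasp_force: 0.0
at [518.3 143.7 200.9] [-3.14  -0.004 -2.989] q [ 2.680e-01  2.760e-01  1.865e+00 -1.000e-03  1.005e+00 -1.455e+00] F [-0.1  0.2 -0.2] t 83.1
shift [-0.0003  0.0006  0.0494] rot [-0.0013 -0.0043 -0.0037]
top [([335.0, 150.0], 13), ([256.0, 215.0], 14), ([514.0, 222.0], 9), ([524.0, 235.0], 59), ([546.0, 263.0], 37)]
injar side [([10.2, 2.4], 5), ([22.1, 6.8], 14), ([13.1, 8.0], 11)]
tab top side [256.87920979 174.34198871]
[[ 86  88  85  84  82  84  85  84  85  87  85  85  83  81  61 121 101  79
   90  93  96  74  83  85  86  85]
 [ 86  84  86  84  83  83  84  85  85  86  85  84  85  82  73 105 116  99
   88  98  98  75  87  85  84  84]
 [ 82  86  85  82  85  86  83  83  86  86  86  84  84  83  84  87  99  91
   74  83  83  84  84  84  85  84]
 [ 85  87  86  85  84  83  85  85  83  84  88  87  82  82  82  83  83  81
   84  83  86  84  87  86  83  
[... 1048 characters left out ...]
29 130  95
   83  83  86  84  85  85  84  83]
 [ 84  84  85  82  85  84  81  81  83 108 157 129 132 132 130 129 129  93
   80  78  82  83  80  80  77  77]
 [ 87  86  86  82  85  84  81  83  82 109 157 131 131 129 130 130 126  94
   75  78  91  94 133 166 164 162]
 [ 86  83  84  84  81  82  82  80  83 104 154 129 130 130 132 131 128 137
  169 170 173 174 189 204 204 203]
 [ 83  81  82  79  76  77  75  77  97 131 155 143 128 130 132 128 128 149
  208 183 208 197 219 220 221 221]
 [ 77  75  96 136 168 167 166 165 170 144 155 150 129 130 126 131 141 148
  179 159 224 205 222 221 229 230]
 [167 167 173 190 208 205 206 202 194 147 167 189 134 135 135 136 147 157
  156 167 240 241 242 240 242 242]]
```

Tab is exactly where predicted. I'll grip it, lift, carry it to the old spot, and lower.

```bash
python3 -m crank '[[0,0,0.015,0,0,0,0.5],[0,0.0005,0.03,0,0,0,0.5],[0,0.0005,0.042,0,0,0,0.5],[0,0.0005,0.0485,0,0,0,0.5],[0,0.0005,0.0485,0,0,0,0.5]]'|grep -E 'pos|force'
python3 -m crank '[[0,0,0,0,0,0,1],[0,0,0,0,0,0,1],[0,0,0,0,0,0,1],[0,0,0,0,0,0,1],[0,0,0,0,0,0,1]]' 70
python3 -m crank '[[0,0,-0.004,0,0,0,1],[0,0,-0.008,0,0,0,1],[0,0,-0.013,0,0,0,1],[0,0,-0.019,0,0,0,1],[0,0,-0.025,0,0,0,1]]'|grep -E 'pos|force'
python3 -m crank '[[0,0,-0.01,0,0,0,1],[0,0,-0.025,0,0,0,1],[0,0,-0.045,0,0,0,1],[0,0,-0.065,0,0,0,1],[0,0,-0.075,0,0,0,1]]'|grep -E 'pos|force'
python3 -c "
from h import *
go([582.8,354.8,250],[np.pi,0,-2.985]); injar(cams.grab_frame('side'))"
```

```text
eef_pos: [519.4, 144.1, 154.1]
contact_force: [-0.7, 0.1, 0.4]
grasp_force: 0.0
clock: 84.2
eef_pos: [520.1, 144.4, 155.0]
tcp_rot: [-3.141, 0.001, -2.986]
contact_force: [-0.8, 0.5, 4.5]
opening: 0.079
grasp_force: 70.7
eef_pos: [519.6, 144.3, 180.0]
contact_force: [-0.3, 0.7, -0.9]
grasp_force: 69.7
eef_pos: [520.4, 144.6, 256.8]
contact_force: [0.6, -0.1, -1.2]
grasp_force: 69.8
at [520.4 144.6 256.8] [-3.141e+00  2.000e-03 -2.986e+00] q [ 2.690e-01  2.140e-01  1.810e+00 -1.000e-03  1.116e+00 -1.457e+00] F [ 0.6 -0.1 -1.2] t 85.2
shift [-0.0941  0.1981  0.0069] rot [-0.0006  0.0023 -0.0014]
injar side [([12.9, 8.0], 12), ([21.9, 6.6], 10)]
```

```bash
python3 -m crank '[[-0.009,0.02,0,0,0,0,1],[-0.026,0.055,0,0,0,0,1],[-0.044,0.093,0,0,0,0,1],[-0.062,0.131,0,0,0,0,1],[-0.08,0.168,0,0,0,0,1]]'|grep -E 'pos|force'
python3 -m crank '[[-0.014,0.03,0,0,0,0,1],[-0.014,0.03,0.02,0,0,0,1],[-0.014,0.03,0.05,0,0,0,1],[-0.014,0.03,0.08,0,0,0,1],[-0.014,0.03,0.11,0,0,0,1]]'|grep -E 'pos|force'
python3 -m crank '[[0,0,0.015,0,0,0,1],[0,0,0.028,0,0,0,1],[0,0,0.036,0,0,0,1],[0,0,0.041,0,0,0,1],[0,0,0.043,0,0,0,1]]'|grep -E 'pos|force'
```

```text
eef_pos: [572.7, 324.3, 253.6]
contact_force: [0.6, -0.2, -0.4]
grasp_force: 69.7
eef_pos: [581.5, 354.4, 142.4]
contact_force: [0.3, 0.0, -1.7]
grasp_force: 69.8
eef_pos: [582.3, 354.5, 101.6]
contact_force: [-0.9, 0.9, -0.9]
grasp_force: 69.7
```

```bash
python3 -m crank '[[0,0,0.001,0,0,0,1],[0,0,0.002,0,0,0,1],[0,0,0.003,0,0,0,1],[0,0,0.003,0,0,0,1]]'|grep -E 'pos|force'
python3 -m crank '[[0,0,0.0007,0,0,0,1],[0,0,0.0014,0,0,0,1],[0,0,0.0014,0,0,0,1]]'|grep -E 'pos|force'
```

```text
eef_pos: [582.0, 354.4, 98.5]
contact_force: [0.4, 0.5, -1.0]
grasp_force: 69.7
eef_pos: [581.8, 354.4, 96.7]
contact_force: [0.1, -0.8, -1.0]
grasp_force: 69.8
```

```bash
python3 -m crank '[[0,0,0.0007,0,0,0,1],[0,0,0.0014,0,0,0,1],[0,0,0.0014,0,0,0,1]]'|grep -E 'pos|force'
```

```text
eef_pos: [582.1, 354.7, 96.0]
contact_force: [-1.3, 1.4, 4.0]
grasp_force: 70.7
```

Standing. I'll release, retreat, and check everything numerically.

```bash
python3 -m crank '[[0,0,0,0,0,0,0.8],[0,0,0,0,0,0,0.6],[0,0,0,0,0,0,0.5],[0,0,0,0,0,0,0.5]]'|grep -E 'pos|force|open'
python3 -m crank '[[0,0,-0.015,0,0,0,0.5],[0,0,-0.04,0,0,0,0.5],[0,0,-0.08,0,0,0,0.5],[0,0,-0.12,0,0,0,0.5],[0,0,-0.16,0,0,0,0.5]]'|grep -E 'pos|force'
python3 -m crank '[[0.03,0.01,0,0,0,0,0.5],[0.07,0.02,0,0,0,0,0.5],[0.11,0.03,0,0,0,0,0.5],[0.15,0.04,0,0,0,0,0.5],[0.19,0.05,0,0,0,0,0.5]]'|grep -E 'pos|force'
python3 - <<'E'
from h import *
import pickle
f=cams.grab_frame("side"); g=cams.grab_frame("top"); nuts(g,"top"); nuts(f,"side"); injar(f)
h=cv2.cvtColor(g["image"],cv2.COLOR_RGB2HSV)[200:235,240:275]; m=((h[...,0]<18)&(h[...,1]>90)).astype(np.uint8); k,l,s,c=cv2.connectedComponentsWithStats(m); print("jar top",[((c[i]+[240,200]).round(1).tolist(),int(s[i][4])) for i in range(1,k) if s[i][4]>2])
G=cv2.cvtColor(g["image"],cv2.COLOR_RGB2GRAY).astype(np.float32); c=proj(g,[592,293,66]); P=[]
for th in np.radians(np.arange(0,360,4)):
    rr=np.arange(21,29,.1); x=(c[0]+rr*np.cos(th)).astype(np.float32);y=(c[1]+rr*np.sin(th)).astype(np.float32)
    v=cv2.remap(G,x[None],y[None],1)[0]; i=v.argmax(); P.append((x[i],y[i]))
P=np.array(P)
for _ in range(5):
    A=np.c_[2*P,np.ones(len(P))]; s=np.linalg.lstsq(A,(P**2).sum(1),rcond=None)[0]; rad=np.sqrt(s[2]+s[0]**2+s[1]**2); P=P[abs(np.hypot(*(P-s[:2]).T)-rad)<0.8]
print("funnel",rad.round(1),len(P),onz(g,*s[:2],66))
# handle tops in the side view: predicted pixel and mean grey inside/around
Gs=cv2.cvtColor(f["image"],cv2.COLOR_RGB2GRAY)
for n,p in dict(B=(415,-130),A=(560,-180),C=(441,-291)).items():
    u,v=proj(f,[*p,80]); u2,v2=proj(f,[*p,30]); print(n,np.round([u,v,u2,v2]), Gs[int((v+v2)/2),int(u)-10:int(u)+14])
a=pickle.load(open("top0.pkl","rb"))["image"].astype(int); d=np.abs(g["image"].astype(int)-a).max(2)
for n,(u,v) in dict(roll=(236,168),timer=(305,162),weight=(343,168)).items(): print(n,(d[v-14:v+15,u-14:u+15]>40).sum())
cap=g["image"].astype(int).min(2)>120; ys,xs=np.nonzero(cap[245:285,125:190]); print("cap",onz(g,xs.mean()+125,ys.mean()+245,37),len(xs))
E
```

```text
eef_pos: [581.8, 354.3, 95.3]
contact_force: [-0.8, -0.1, -0.1]
opening: 0.496
grasp_force: 0.0
eef_pos: [581.8, 354.4, 258.2]
contact_force: [0.7, 0.5, 0.4]
grasp_force: 0.0
eef_pos: [385.0, 374.5, 256.7]
contact_force: [0.1, 0.1, -0.1]
grasp_force: 0.0
top [([335.0, 150.0], 14), ([256.0, 215.0], 21), ([514.0, 222.0], 9), ([546.0, 263.0], 38)]
side [([455.0, 142.0], 6), ([539.0, 155.0], 23), ([434.0, 158.0], 7), ([443.0, 161.0], 13), ([456.0, 164.0], 15), ([481.0, 171.0], 25), ([358.0, 235.0], 42), ([428.0, 348.0], 6), ([409.0, 390.0], 56)]
injar side [([10.0, 2.2], 4), ([22.1, 6.8], 14), ([13.1, 8.0], 11)]
jar top [([256.5, 213.9], 39), ([248.8, 220.4], 11)]
funnel 24.2 71 [588.31923041 291.2551395   66.        ]
B [264. 241. 265. 259.] [242 239 240 239 238 239 239 240 241 168  87 124 129 129 186 246 214 106
 227 189 197 197 196 197]
A [326. 237. 326. 255.] [238 236 236 236 236 236 236 237 162  86  95 123 128 130 157 199 195 193
 197 197 190 170 202 201]
C [306. 265. 306. 286.] [237 238 238 238 237 237 240 241  80  93 116 130 129 126 106 178 201 199
 189 187 185 188 181 182]
roll 0
timer 0
weight 0
cap [412.85958944 324.28730464  37.        ] 491
```

```bash
python3 -c "
from h import *
print(sign_off())"
```

```text
the job is handed in; nothing more can be done
None
```

I handed the job in, but sign-off returned no verdict: all four nutmegs went into the jar, the jar is open, the cap is in the tray, and the funnel and three empty scoops stand on the worktop, with the timer, roll and weight unmoved in the last pictures.

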